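# Pack and lock the lathe accessory case

### The job

First pack the steel adapter and the hardwood jaw block upright into the accessory case, one in each bay and sitting flat on the floor (either bay will do). Then take the T-footed keeper from its stand, pass its foot down through the slot in the case's bridge until its bar rests on the bridge, turn it a quarter turn so the foot locks underneath and the bar lies along the case over both items, and let go. Set things down rather than dropping them, and leave the jar, bowl, chisel and tool-rest post where they are.

Things in the scene. Friction and masses are not known exactly. Their poses are not given: they have to be found in the camera images.
- case: Accessory case: long shallow open wooden box fixed to the bench, 67 mm (x) by 168 mm (y). Origin under its centre; x across, y along its length. A bridge crosses its middle (y within 23 mm, 67 mm in x), top 58 mm above the bench, its top plate 14 mm thick with the slot; beneath, a hollow 36 mm deep and 38 mm wide in y. A bay lies on either side of the bridge.
- slot (a point): Centre of the slot's mouth, on top of the bridge, 58 mm above the bench. Same axes as the case: the slot runs along x, ACROSS the case. It is 38 mm (x) by 14 mm (y), straight through the 14 mm plate.
- bay_a (a point): Centre of the floor of the bay on the +y side, 50.5 mm from the slot, 8 mm above the bench. Bay 55 by 55 mm inside. Its outer walls are 6 mm thick and low, tops 12 mm above the bay floor; on the fourth side the bridge stands 50 mm above the floor, so fingers fit only spread along the case's x, over the low walls, tips at least 12 mm above the bay floor.
- bay_b (a point): The same for the identical bay on the -y side of the bridge.
- keeper_tab (a point): Middle of the keeper's upright wooden grip tab (34 mm in x, 12 mm thick in y; from 23 mm below this point to 19 mm above). Axes: x along bar, tab and foot, z up. The bar's underside is 31 mm below this point, so at rest on the bridge this point is 31 mm above the slot mouth; the foot's underside is 57 mm below this point. Either end is the same.
- keeper: The keeper; origin at the centre of its foot's underside. T foot 30 mm (x) by 9 by 8 mm high, round shank 8.5 mm thick and 18 mm long, steel bar 140 mm (x) by 16 by 8 mm, then the tab. 0.15 to 0.22 kg. Enters the slot with its x along the slot; bar on bridge, the foot is 4 mm below the plate and turns either way. Starts upright in the stand, bar resting on the stand's top, any yaw.
- stand: Dark wooden parking stand fixed on the mat, 64 by 64 mm and 40 mm high, with a 40 mm square well all through in which the keeper's foot hangs loosely. Origin at the centre of its underside.
- block_center (a point): Centre of the hardwood jaw block, 46 mm (x) by 50 mm (y) by 46 mm high, about 0.1 kg, standing on the mat. Fits a bay either way round. To clear the low walls of the bay, grip it in its upper half.
- adapter_center (a point): Centre of the steel spindle adapter, an upright cylinder 49 mm in diameter and 46 mm high, about 0.4 kg (may vary by a third), standing on the mat. Grip it in its upper half.
- jar_center (a point): Bystander: centre of an amber glass jar with a dark lid, 48 mm in diameter, 60 mm high, loose on the mat.
- post: Bystander: tool-rest post fixed to the bench, a 60 by 36 mm dark foot with a 22 mm steel post, 110 mm high. Origin under its centre.
- bowl: Bystander: loose dark turned bowl, 130 mm across, 50 mm high. Origin under its centre.
- chisel: Bystander: loose chisel with a turned handle, lying on the bench, 190 mm long along its x; origin near its middle on the bench.
- mat: Cork mat 270 by 270 mm, 3 mm thick, fixed to the bench; stand, block, adapter and jar stand on it in a square of places 150 mm apart in any arrangement. Origin under its centre.
Mind the look-alikes: they are no part of the job. Of the things that look like the keeper, the middle-sized one is meant. Leave any blue look-alike of the part that bears adapter_center alone.

How it is judged:
By the outcome, as a careful person would: the job done as asked, in the order asked, and still so for the second after the job is handed in, with the robot touching nothing.
It also fails if it takes over 72 s, if anything falls off the work surface, if the arm or the gripper's body presses on something with over 40 N, if the wrist force passes 120 N, or if a joint passes its speed limit or range.

### The arm

A 6-joint arm with a two-finger parallel gripper is mounted at the origin on the work surface. World frame = base frame: x ahead of the robot, y to its left, z up, the work surface at z = 0. Lengths are in mm, angles in rad, forces in N, time in s.
With the tool pointing down it reaches from about 300 to 775 mm from the base axis. Payload 14.6 kg.
Tool frame: the origin (TCP) lies on the centre line of the jaws, within the pads' length; the fingertips stand 22 mm ahead of it and the grasp point (between the pads) lies 3 mm ahead of it (manip.tcp_to_tips is the distance from the TCP to the fingertips, in mm); z points along the fingers, y is the direction in which the jaws open and shut (so a half turn about z gives the same grasp; the last joint's range is limited). The gripper opens to 94 mm and grips with 3 to 60 N. Pads are 16 mm wide; open, the fingers measure 119 mm over their backs; the gripper's body (75 mm by 177 mm) begins 78 mm behind the grasp point.
Start: joints at [1.273, 0.3, 1.521, -0, 1.321, -0.067], TCP at [125.814, 535.407, 227.446] pointing down, gripper open.
Joint ranges: [-3.03, 3.03], [-0.79, 2.21], [0.23, 2.52], [-1.04, 4.18], [0, 3.07], [-2.55, 2.55]. Speed limits (rad/s): [2.22, 2.22, 2.57, 3.14, 3.14, 3.14].

### API

Orientations are given as [roll, pitch, yaw] about the fixed x, y, z axes, in that order (R = Rz(yaw) Ry(pitch) Rx(roll)).
In Python, from cell import manip, vision, workorder gives the robot as it stands.
- The arm moves only by the tool carry_out, never from a script. Its argument "deltas" is a list of rows, each a list of 3 entries, a list of its own where there are three numbers: the shift along the tool's x, y, z in cm, then the turn about the tool's z in degrees, then the opening, from 0 (shut) to 1 (fully open). A call has 1 to 20 rows; each row shifts and turns the commanded pose from where the row before left it, along the tool's axes as they then stand; what a row does not reach is not made up. A row lasts 1/12 s, in which the tool goes at most 41.7 mm and 7.16 degrees, less where a joint would pass 70% of its speed; a pose out of reach is approached as far as the arm can. A call with a gripper value outside its range is refused whole. The fingers move at their own pace and stop on an object; "grip_force" is the grip in N (left out, the last holds). Time passes only in rows, so rows that do not move let the fingers close. It gives the time, the measured TCP pose, the force and the opening at its end, in the units of the state.
- manip.read_state(): the state, without advancing time (a new reading comes with each control period).
- vision.camera(name): name is "side" or "top"; returns (picture, depth): 384x512x3 uint8, red, green, blue; 384x512 float32, mm along the optical axis (not along the pixel's ray), 0 where there is no reading.
- vision.calibration(name): a dict with "mtx" (3x3 intrinsics, pixels), "eye" and "orientation" of the camera in the world. Camera axes: x right, y down, z forward; pixel columns grow to the right and rows downward; lengths in mm; the calibration is good to about 2 mm. A picture is of the moment at which its call begins. calibration takes no time and is no camera call.
- workorder.sign_off(): hands the job in, once; it reports no verdict.
The state is a dict: "clock": time; "joints": joint angles; "qd": joint speeds; "effort": joint torques, N m; "eef_pos": TCP position; "eef_rot": TCP orientation; "wrist_force": force on the tool from outside, world axes, zero at the start; "moment": the same for the moment, N m; "finger_gap": finger opening in mm.
Only numpy, scipy, OpenCV 4.12 (cv2) and the standard library are available. Lean on these libraries where they do the work, as an engineer would, in place of code of your own. Each camera call takes 0.05 s, during which the arm holds its last target.

## Working session

There is one attempt and no reset: what is moved stays moved. The work goes in short steps, Python scripts to look and compute and a tool call to move; the robot and the scene stay as the last step left them, time stands still between calls to the robot, and variables do not carry over. Pictures are saved under pics/ and viewed, and the job is handed in when it is done.

Besides the shell and the picture viewer there is one more tool, called after "Emit:" as name(argument=value, ...) on one line, values as JSON. carry_out: Moves the arm, as the interface text tells. Its arguments: {"type":"object","properties":{"deltas":{"type":"array","items":{"type":"array"}},"grip_force":{"type":"number"}},"required":["deltas"]}

```bash
ls; mkdir -p pics
python3 - <<'E'
from cell import manip, vision, workorder
import cv2, numpy as np, json
print(manip.read_state(), manip.tcp_to_tips)
for n in ["top","side"]:
    p,d=vision.camera(n); c=vision.calibration(n); print(n,c)
    cv2.imwrite(f"pics/{n}0.png",cv2.resize(p[:,:,::-1],(768,576),interpolation=cv2.INTER_CUBIC)); np.savez(f"{n}0.npz",p=p,d=d)
E
```

```text
pics
{'clock': 0.0, 'joints': array([ 1.27346673e+00,  3.00447257e-01,  1.52158804e+00, -8.92663607e-06,
        1.32069733e+00, -6.65944957e-02]), 'qd': array([ 4.26770340e-05, -4.84286604e-04, -1.35356145e-03,  5.49737286e-04,
        1.68529913e-06,  1.20737283e-03]), 'effort': array([ 2.07966979e-03, -5.31811595e+01, -3.52735627e+01,  7.08703394e-02,
        2.43830297e-02, -8.64256549e-05]), 'eef_pos': array([125.71277032, 535.1936432 , 226.89645023]), 'eef_rot': array([-3.14045463e+00, -6.72326667e-05,  2.91085973e+00]), 'wrist_force': array([-0.79446389,  0.42688268, -0.87784219]), 'moment': array([-0.02996817, -0.01534563,  0.06313797]), 'finger_gap': 94.1266685253019} 22.0
top {'mtx': array([[479.98520449,   0.        , 253.22928814],
       [  0.        , 479.98520449, 186.73159272],
       [  0.        ,   0.        ,   1.        ]]), 'eye': array([ 305.37263034,   42.98867733, 1179.67552362]), 'orientation': array([-2.93736461, -0.00350334, -1.49104555])}
side {'mtx': array([[395.11535351,   0.        , 258.36518658],
       [  0.        , 395.11535351, 189.90705001],
       [  0.        ,   0.        ,   1.        ]]), 'eye': array([-112.44380699, -565.0201217 ,  638.11694389]), 'orientation': array([-2.13872924,  0.00804271, -0.80146631])}
```

View pics/top0.png

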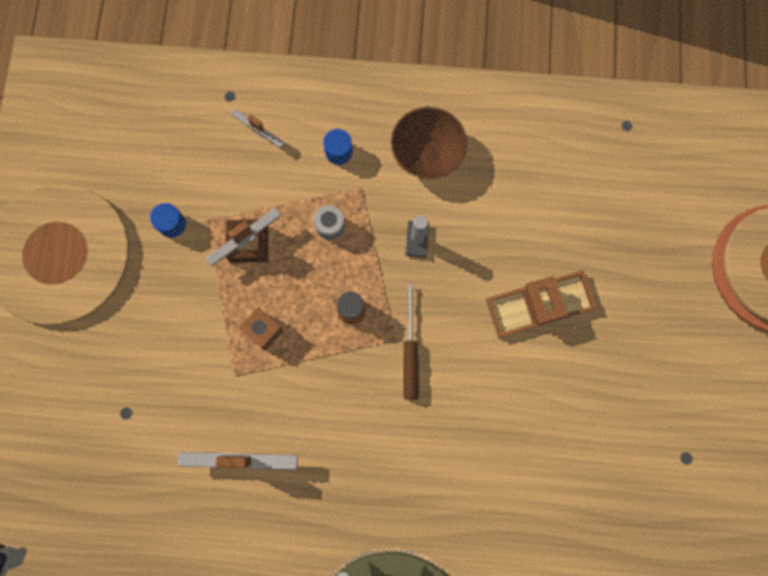

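View pics/side0.png

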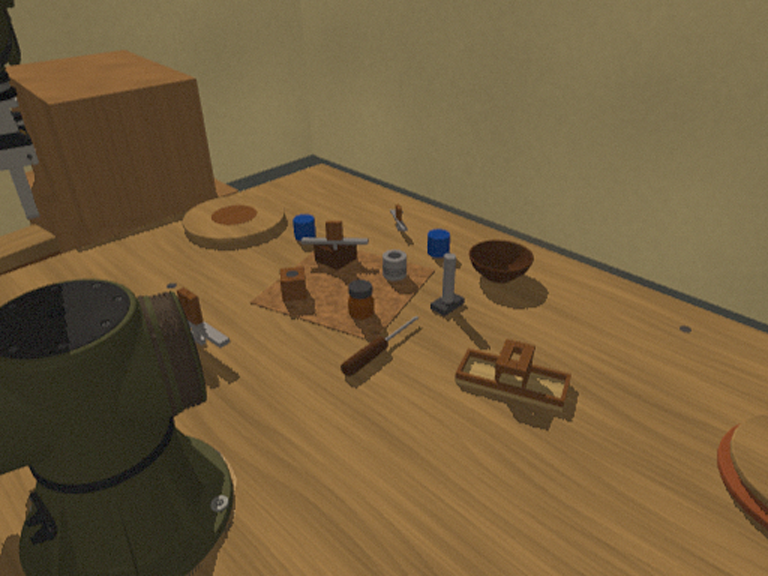

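The top view (768×576 picture) shows the block at (261,328), adapter (329,221), jar (351,307), the stand with the keeper (242,238), and the case with its bridge at (545,300). The blue look-alikes are at (338,147) and (168,220). The other two keepers are at (258,128) and (237,461). Next I'll measure with the depth.

```bash
cat > h.py <<'E'
import numpy as np, cv2
from scipy.spatial.transform import Rotation as R
from cell import manip, vision, workorder
def cam(n):
    c=vision.calibration(n); return c["mtx"],np.array(c["eye"]),R.from_euler("xyz",c["orientation"]).as_matrix()
def cloud(n,d):
    K,e,Rm=cam(n); v,u=np.mgrid[:d.shape[0],:d.shape[1]]
    c=np.stack([(u-K[0,2])/K[0,0]*d,(v-K[1,2])/K[1,1]*d,d],-1)
    return c@Rm.T+e
def ray(n,uv,z):
    K,e,Rm=cam(n); uv=np.atleast_2d(np.asarray(uv,float))
    r=np.c_[(uv[:,0]-K[0,2])/K[0,0],(uv[:,1]-K[1,2])/K[1,1],np.ones(len(uv))]@Rm.T
    return e+r*((z-e[2])/r[:,2])[:,None]
def proj(n,P):
    K,e,Rm=cam(n); c=(np.atleast_2d(P)-e)@Rm; return (c[:,:2]/c[:,2:])*[K[0,0],K[1,1]]+[K[0,2],K[1,2]]
def zoom(p,x0,y0,x1,y1,f,name):
    cv2.imwrite(name,cv2.resize(p[y0:y1,x0:x1,::-1],None,fx=f,fy=f,interpolation=cv2.INTER_CUBIC))
def snap(n,tag):
    p,d=vision.camera(n); np.savez(f"{n}{tag}.npz",p=p,d=d); return p,d
E
python3 - <<'E'
from h import *
for n in ["top","side"]:
    z=np.load(f"{n}0.npz"); p,d=z["p"],z["d"]; W=cloud(n,d)
    m=(W[...,2]>12)&(d>0)&(W[...,0]>150)&(W[...,2]<160)
    k,l,s,c=cv2.connectedComponentsWithStats(m.astype(np.uint8))
    for i in range(1,k):
        if s[i,4]<40: continue
        P=W[l==i]; t=np.percentile(P[:,2],95); T=P[P[:,2]>t-6]
        print(n,s[i],"top z",t.round(1),"topmean",T.mean(0).round(1),"rect",[np.round(a,1) for a in cv2.minAreaRect(T[:,:2].astype(np.float32))])
z=np.load("top0.npz")["p"]
zoom(z,130,110,270,260,5,"pics/t1.png"); zoom(z,310,165,420,245,7,"pics/t2.png")
z=np.load("side0.npz")["p"]
zoom(z,160,130,290,225,6,"pics/s1.png"); zoom(z,290,215,400,285,7,"pics/s2.png")
E
```

```text
top [ 261   71   51   48 1572] top z 51.4 topmean [786.5  -5.2  49.4] rect [array([781.6,  -5.3]), array([127.1, 125.5]), np.float64(4.0)]
top [154  73  36  25 230] top z 58.3 topmean [793.1 288.4  56.9] rect [array([793.5, 289.1]), array([28. ,  9.5]), np.float64(56.6)]
top [216  86  19  23 357] top z 49.0 topmean [770.6 148.   46. ] rect [array([770. , 147.2]), array([47.2, 45.5]), np.float64(7.0)]
top [   0  123   86   94 6624] top z 23.3 topmean [548.3 589.9  20.2] rect [array([551.6, 584.5]), array([238.1, 210.7]), np.float64(10.6)]
top [100 135  23  23 389] top z 49.0 topmean [618.4 417.5  46.1] rect [array([618.7, 417.9]), array([46.4, 47.3]), np.float64(3.3)]
top [210 137  20  23 365] top z 52.0 topmean [634.  149.2  49.2] rect [array([634. , 149.4]), array([47.1, 44.4]), np.float64(4.9)]
top [ 475  137   37   84 2316] top z 44.2 topmean [ 620.4 -539.8   41.5] rect [array([ 620.8, -534.1]), array([ 67.7, 186.5]), np.float64(88.5)]
top [137 138  51  39 891] top z 91.6 topmean [593.9 283.9  91.6] rect [array([594.2, 284.1]), array([12.6, 33.8]), np.float64(40.6)]
top [271 143  
[... 2037 characters left out ...]
64(51.5)]
side [232 186  18  25 375] top z 65.4 topmean [494.6  99.   63.9] rect [array([494.9, 100.5]), array([42.2, 40.7]), np.float64(45.8)]
side [118 191  36  41 508] top z 100.2 topmean [243.1 249.9  99.2] rect [array([243.2, 251.5]), array([17.5, 48.8]), np.float64(7.4)]
side [227 210  52  39 376] top z 27.4 topmean [402.2  -6.3  25.1] rect [array([405.3,  -5.5]), array([94.1, 22.7]), np.float64(2.9)]
side [ 304  226   77   44 1166] top z 59.9 topmean [ 527.4 -210.4   58.6] rect [array([ 530.2, -208.8]), array([70.3, 45.8]), np.float64(20.3)]
side [ 478  275   34   77 1801] top z 43.3 topmean [ 593.  -531.    41.7] rect [array([ 598.3, -525.5]), array([160.6,  41.5]), np.float64(15.9)]
```

View pics/t1.png

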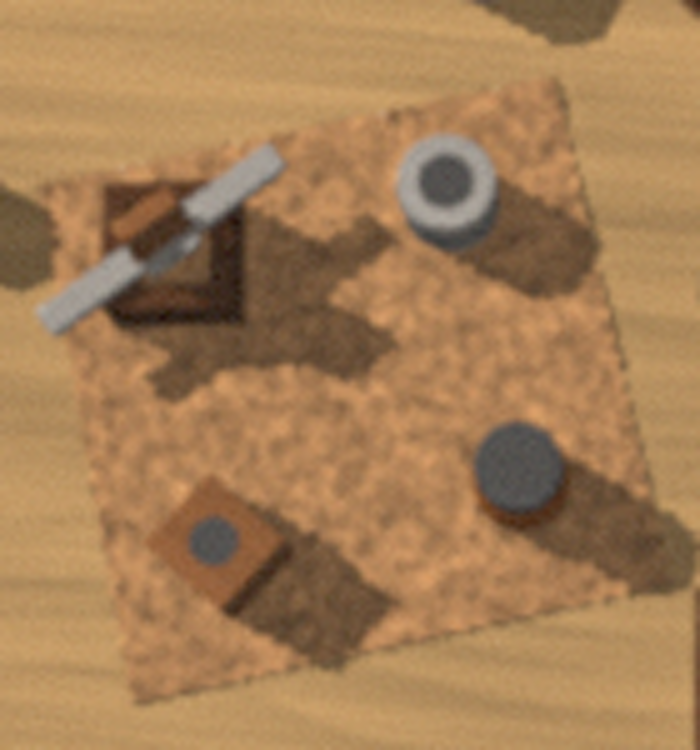

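View pics/t2.png

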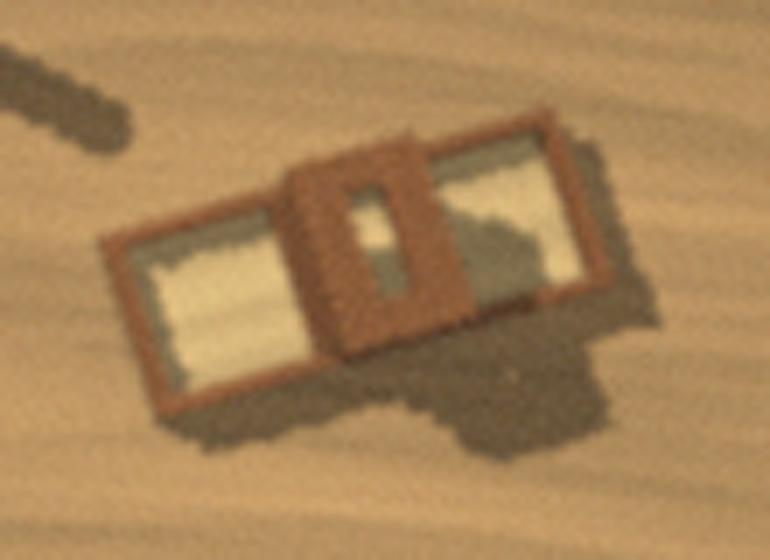

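View pics/s1.png

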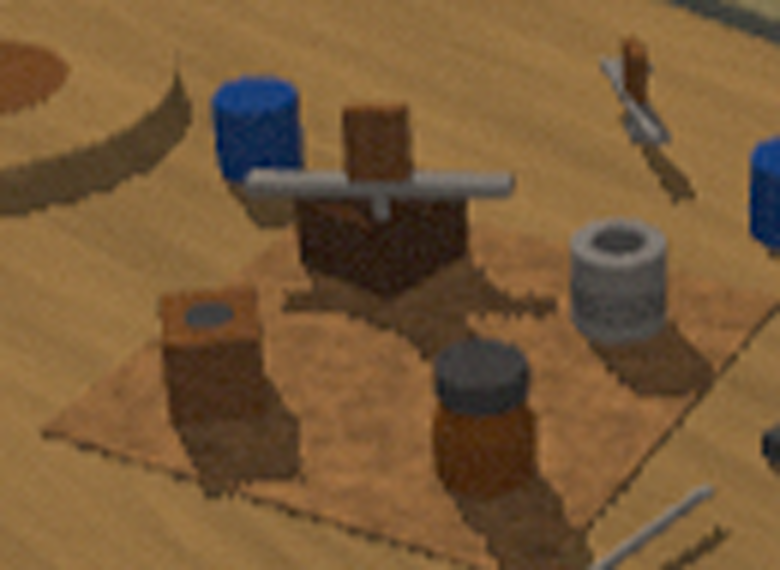

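View pics/s2.png

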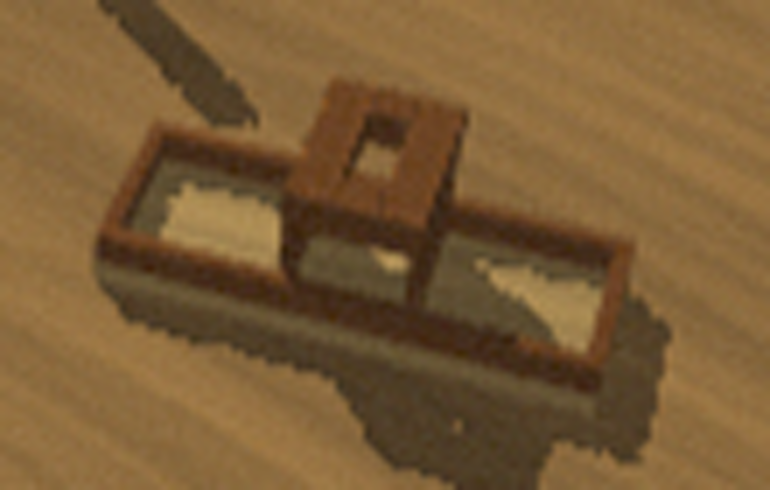

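```bash
cat > meas.py <<'E'
from h import *
def rect(P):
    (c,(w,h),a)=cv2.minAreaRect(P[:,:2].astype(np.float32)); return np.round(c,1),np.round((w,h),1),round(a,1)
if __name__=="__main__":
  for n in ["top","side"]:
    z=np.load(f"{n}0.npz"); p,d=z["p"],z["d"]; W=cloud(n,d)
    def sel(c,r,lo,hi): 
        m=(d>0)&(np.hypot(W[...,0]-c[0],W[...,1]-c[1])<r)&(W[...,2]>lo)&(W[...,2]<hi); 
        m=cv2.morphologyEx(m.astype(np.uint8),cv2.MORPH_OPEN,np.ones((2,2),np.uint8))>0
        return W[m],m
    P,_=sel((529,-209),100,15,65); print(n,"case",rect(P))
    P,_=sel((529,-209),50,54,64); print(n,"bridge",rect(P))
    # slot: hole contour within bridge
    P,_=sel((529,-209),100,15,26); print(n,"walls",rect(P))
    P,_=sel((449,241),45,45,60); print(n,"block",rect(P),P[:,2].mean())
    P,m=sel((634,148),45,45,60); print(n,"adapter",cv2.minEnclosingCircle(P[:,:2].astype(np.float32)),rect(P))
    P,_=sel((594,282),100,84,100); print(n,"tab",rect(P))
    P,_=sel((594,282),100,46,62); print(n,"bar",rect(P), P[:,2].mean())
E
python3 meas.py
```

```text
top case (array([ 462.7, -109.9]), array([ 98. , 427.7]), 32.9)
top bridge (array([443.9, -91. ]), array([ 73.5, 378.4]), 35.0)
top walls (array([ 462.7, -109.9]), array([ 98. , 427.7]), 32.9)
top block (array([447.5, 241.4]), array([46.9, 46.4]), 53.9) 47.73126531541784
top adapter ((635.057373046875, 144.51416015625), 26.806503295898438) (array([633.2, 147. ]), array([45., 44.]), 6.4)
top tab (array([447.6, 171.9]), array([382.5,  33.7]), 37.2)
top bar (array([484.2, 146.8]), array([387.6, 144.3]), 50.5) 47.08736497604361
side case (array([ 242.1, -329.6]), array([834.4, 168.3]), 22.2)
side bridge (array([ 249.8, -353.7]), array([837.2,  51.1]), 26.8)
side walls (array([ 538.8, -208.7]), array([ 89. , 166.1]), 20.5)
side block (array([473.3, 267.6]), array([124.4,  42.4]), 52.4) 47.145297277001134
side adapter ((665.6602783203125, 163.29495239257812), 58.98347091674805) (array([661.7, 168. ]), array([114.6,  42.1]), 40.0)
side tab (array([652.5, 344.7]), array([184.2,  28.2]), 48.2)
side bar (array([619.1, 307.3]), array([100.9, 148.9]), 48.3) 46.31549145660926
```

```bash
sed -i 's/m=cv2.morphologyEx.*/m=cv2.morphologyEx(m.astype(np.uint8),cv2.MORPH_OPEN,cv2.getStructuringElement(cv2.MORPH_CROSS,(3,3)))>0/' meas.py; python3 meas.py
```

```text
top case (array([ 529.7, -208.5]), array([ 67.6, 169.6]), 20.8)
top bridge (array([ 529.5, -208. ]), array([67.3, 47.3]), 21.8)
top walls (array([ 529.8, -208.5]), array([ 67.5, 169.6]), 20.8)
top block (array([449.1, 242.3]), array([50.2, 45.5]), 53.9) 48.925830646494305
top adapter ((634.6070556640625, 149.31707763671875), 24.173898696899414) (array([633.9, 149.6]), array([47.1, 44.2]), 5.1)
top tab (array([594.2, 284.1]), array([12.6, 33.8]), 40.6)
top bar (array([594.9, 284.5]), array([ 18.2, 138.7]), 42.7) 50.8216082531473
side case (array([ 530.6, -208.8]), array([ 72.6, 167.9]), 20.1)
side bridge (array([ 530.6, -208.7]), array([69.5, 45.8]), 20.3)
side walls (array([ 530.3, -208.9]), array([ 72.5, 167.7]), 20.3)
side block (array([450.5, 241.2]), array([54.9, 43.1]), 51.5) 50.139325208022946
side adapter ((635.06396484375, 148.8118896484375), 25.389009475708008) (array([635.4, 148.5]), array([48.5, 45.2]), 42.8)
side tab (array([592.9, 280.5]), array([10.6, 31.3]), 40.1)
side bar (array([597.3, 283.4]), array([ 23.3, 138.6]), 42.1) 52.14065698800436
```

Two-view estimates: case centre (530, −208.6) at yaw 20.5°, adapter (634.6, 149), block (449.7, 241.8) with an edge at 53°, keeper (594, 283) with its bar at 132°. I'll pick the adapter with the jaws along the case's x, which is tool yaw 110.5°.

```bash
cat >> h.py <<'E'
def plan(x=None,y=None,z=None,yaw=None):
    s=manip.read_state(); p=np.array(s["eef_pos"]); r=s["eef_rot"]
    M=R.from_euler("xyz",r).as_matrix()
    t=np.array([p[i] if v is None else v for i,v in enumerate((x,y,z))])
    yd=np.degrees(r[2]); turn=0 if yaw is None else -((yaw-yd+180)%360-180)
    M2=M@R.from_euler("z",turn,degrees=True).as_matrix()
    print("t",round(s["clock"],2),"pos",p.round(1),"rpy",np.degrees(r).round(2),"gap",round(s["finger_gap"],1),"F",np.round(s["wrist_force"],1))
    print("turn",round(turn,1),"shift cm before turn",((t-p)@M/10).round(2),"after turn",((t-p)@M2/10).round(2))
E
python3 -c "
from h import *
plan(634.6,149,227,110.5)"
```

```text
t 0.1 pos [125.8 535.2 226.9] rpy [-179.94   -0.    166.78] gap 93.8 F [0.3 0.1 0.1]
turn 56.3 shift cm before turn [-5.837e+01 -2.596e+01  2.000e-02] after turn [-5.399e+01  3.414e+01  2.000e-02]
```

Emit:
carry_out(deltas=[[[0,0,0],7.04,1],[[0,0,0],7.04,1],[[0,0,0],7.04,1],[[0,0,0],7.04,1],[[0,0,0],7.04,1],[[0,0,0],7.04,1],[[0,0,0],7.04,1],[[0,0,0],7.04,1]], grip_force=25)

```text
clock: 0.77
eef_pos: [125.8, 535.3, 227.1]
eef_rot: [-3.141, 0.001, 1.922]
wrist_force: [-0.9, 0.5, 0.6]
finger_gap: 94.2
```

```bash
python3 -c "
from h import *
plan(634.6,149,227,110.5)"
```

```text
t 0.77 pos [125.8 535.3 227.1] rpy [-1.7998e+02  3.0000e-02  1.1011e+02] gap 94.2 F [-0.9  0.5  0.6]
turn -0.4 shift cm before turn [-5.377e+01  3.450e+01  2.000e-02] after turn [-5.400e+01  3.413e+01  2.000e-02]
```

Emit:
carry_out(deltas=[[[-2.7,1.71,0],0,1],[[-2.7,1.71,0],0,1],[[-2.7,1.71,0],0,1],[[-2.7,1.71,0],0,1],[[-2.7,1.71,0],0,1],[[-2.7,1.71,0],0,1],[[-2.7,1.71,0],0,1],[[-2.7,1.71,0],0,1],[[-2.7,1.71,0],0,1],[[-2.7,1.71,0],0,1],[[-2.7,1.71,0],0,1],[[-2.7,1.71,0],0,1],[[-2.7,1.71,0],0,1],[[-2.7,1.71,0],0,1],[[-2.7,1.71,0],0,1],[[-2.7,1.71,0],0,1],[[-2.7,1.71,0],0,1],[[-2.7,1.71,0],0,1],[[-2.7,1.71,0],0,1],[[-2.7,1.71,0],0,1]])

```text
clock: 2.43
eef_pos: [635.9, 147.8, 227.0]
eef_rot: [-3.141, -0.0, 1.928]
wrist_force: [0.3, 0.8, -0.1]
finger_gap: 94.2
```

```bash
python3 -c "
from h import *
plan(634.6,149,41,110.5)"
```

```text
t 2.43 pos [635.9 147.8 227. ] rpy [-1.7996e+02 -1.0000e-02  1.1045e+02] gap 94.2 F [ 0.3  0.8 -0.1]
turn -0.1 shift cm before turn [ 0.16 -0.07 18.6 ] after turn [ 0.16 -0.07 18.6 ]
```

Emit:
carry_out(deltas=[[[0.16,-0.07,0.9],0,1],[[0,0,1.8],0,1],[[0,0,1.8],0,1],[[0,0,1.8],0,1],[[0,0,1.8],0,1],[[0,0,1.8],0,1],[[0,0,1.8],0,1],[[0,0,1.8],0,1],[[0,0,1.8],0,1],[[0,0,1.5],0,1],[[0,0,1.2],0,1],[[0,0,0.6],0,1],[[0,0,0],0,0.8],[[0,0,0],0,0.65],[[0,0,0],0,0.55],[[0,0,0],0,0.5],[[0,0,0],0,0.45],[[0,0,0],0,0.4],[[0,0,0],0,0.3],[[0,0,0],0,0.3]], grip_force=30)

```text
clock: 4.1
eef_pos: [634.0, 150.3, 41.8]
eef_rot: [3.141, 0.0, 1.928]
wrist_force: [0.5, -0.0, 1.7]
finger_gap: 48.4
```

```bash
python3 -c "
from h import *
plan(634.6,149,41,110.5)
p,d=snap('top',1); zoom(p,130,110,270,260,4,'pics/t3.png')
p,d=snap('side',1); zoom(p,160,60,320,225,4,'pics/s3.png')
plan()
"
```

```text
t 4.1 pos [634.  150.3  41.8] rpy [1.7996e+02 1.0000e-02 1.1046e+02] gap 48.4 F [ 0.5 -0.   1.7]
turn -0.0 shift cm before turn [-0.14  0.01  0.08] after turn [-0.14  0.01  0.08]
t 4.2 pos [634.  150.3  41.8] rpy [1.7996e+02 1.0000e-02 1.1046e+02] gap 48.6 F [1.2 0.2 2.7]
turn 0 shift cm before turn [0. 0. 0.] after turn [0. 0. 0.]
```

View pics/s3.png

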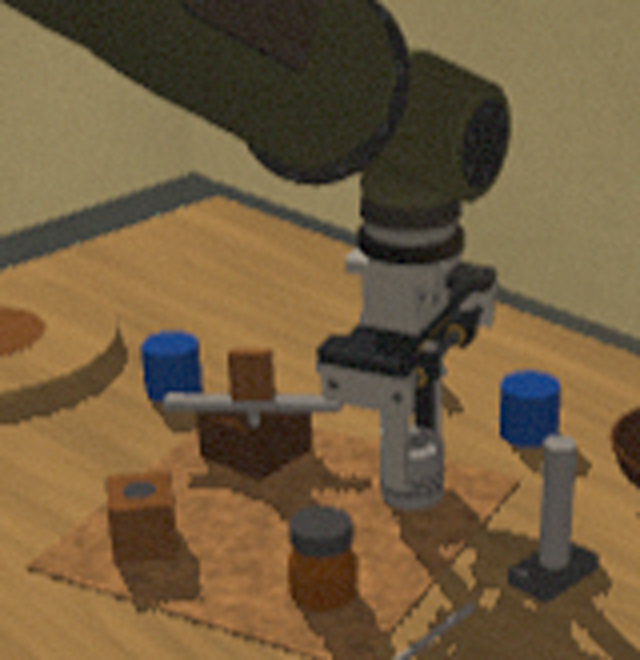

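The adapter is gripped at a gap of 48.5 mm, and the side view shows it between the fingers at about (412,475). By vision it sits 1.4 mm off the TCP along −tool x, so I'll allow for that. Lifting now.

Emit:
carry_out(deltas=[[[0,0,-0.3],0,0.3],[[0,0,-0.8],0,0.3],[[0,0,-1.5],0,0.3],[[0,0,-1.8],0,0.3],[[0,0,-1.8],0,0.3],[[0,0,-1.8],0,0.3],[[0,0,-1.8],0,0.3],[[0,0,-1.8],0,0.3],[[0,0,-1.8],0,0.3],[[0,0,-1.8],0,0.3],[[0,0,-1.5],0,0.3],[[0,0,-0.8],0,0.3],[[0,0,-0.3],0,0.3]])

```text
clock: 5.28
eef_pos: [633.9, 150.3, 220.9]
eef_rot: [3.14, 0.0, 1.928]
wrist_force: [0.3, -0.3, -4.7]
finger_gap: 48.3
```

```bash
python3 -c "
from h import *
plan(547.2,-254.6,130,110.5)
"
```

```text
t 5.28 pos [633.9 150.3 220.9] rpy [1.7991e+02 2.0000e-02 1.1046e+02] gap 48.3 F [ 0.3 -0.3 -4.7]
turn -0.0 shift cm before turn [-34.9  -22.29   9.07] after turn [-34.88 -22.31   9.07]
```

Emit:
carry_out(deltas=[[[-0.95,-0.61,0],0,0.3],[[-1.9,-1.21,0],0,0.3],[[-1.9,-1.21,0],0,0.3],[[-1.9,-1.21,0],0,0.3],[[-1.9,-1.21,0],0,0.3],[[-1.9,-1.21,0],0,0.3],[[-1.9,-1.21,0],0,0.3],[[-1.9,-1.21,0],0,0.3],[[-1.9,-1.21,0],0,0.3],[[-1.9,-1.21,0],0,0.3],[[-1.9,-1.21,0],0,0.3],[[-1.9,-1.21,0],0,0.3],[[-1.9,-1.21,0],0,0.3],[[-1.9,-1.21,0],0,0.3],[[-1.9,-1.21,0],0,0.3],[[-1.9,-1.21,0],0,0.3],[[-1.9,-1.21,0],0,0.3],[[-1.9,-1.21,0],0,0.3],[[-1.65,-1.11,0],0,0.3],[[0,0,0],0,0.3]])

```text
clock: 6.95
eef_pos: [544.9, -258.0, 218.0]
eef_rot: [-3.14, -0.001, 1.925]
wrist_force: [-0.1, 0.8, -4.6]
finger_gap: 48.4
```

```bash
python3 -c "
from h import *
plan(547.2,-254.6,46.5,110.5)
p,d=snap('top',2); zoom(p,300,130,440,250,5,'pics/t4.png')
p,d=snap('side',2); zoom(p,270,100,410,285,4,'pics/s4.png')
"
```

```text
t 6.95 pos [ 544.9 -258.   218. ] rpy [-1.7988e+02 -6.0000e-02  1.1028e+02] gap 48.4 F [-0.1  0.8 -4.6]
turn -0.2 shift cm before turn [ 0.23  0.37 17.15] after turn [ 0.23  0.37 17.15]
```

View pics/s4.png

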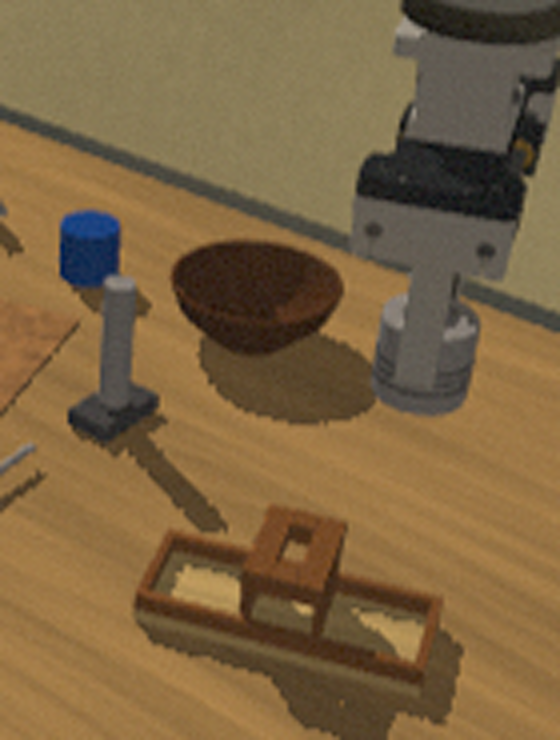

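View pics/t4.png

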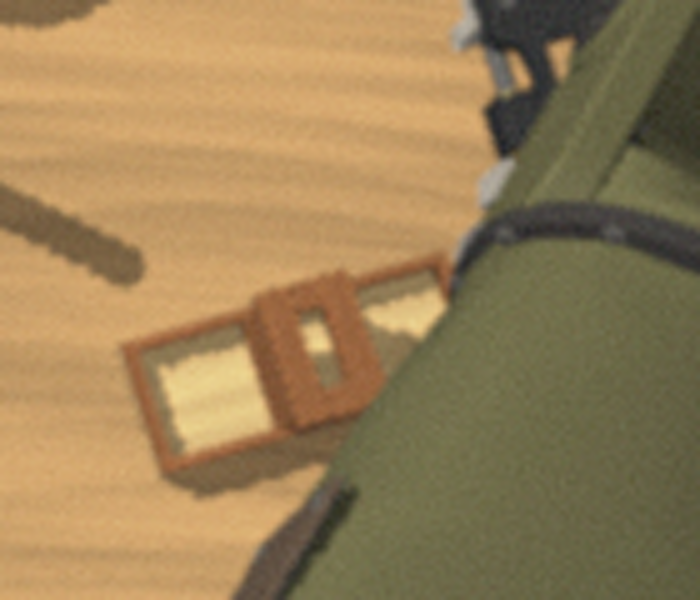

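The side view shows the adapter hanging upright at about (425,350), up-range of the bay. I'll compare its vision position with the TCP.

```bash
python3 -c "
from h import *
from scipy.optimize import least_squares
z=np.load('side2.npz'); d=z['d']; W=cloud('side',d)
m=(d>0)&(np.hypot(W[...,0]-545,W[...,1]+258)<35)&(W[...,2]<196)&(W[...,2]>150)
P=W[m]; print(len(P),P.min(0),P.max(0))
Q=P[(P[:,2]<193)&(P[:,2]>184)]
r=least_squares(lambda c: np.hypot(Q[:,0]-c[0],Q[:,1]-c[1])-24.5,[545,-258],loss='soft_l1'); print(r.x,r.fun.std(),len(Q))
z=np.load('side1.npz'); d=z['d']; W=cloud('side',d)
m=(d>0)&(np.hypot(W[...,0]-634,W[...,1]-150)<35)&(W[...,2]<17)&(W[...,2]>6)
Q=W[m]
r=least_squares(lambda c: np.hypot(Q[:,0]-c[0],Q[:,1]-c[1])-24.5,[634,150],loss='soft_l1'); print(r.x,r.fun.std(),len(Q))
"
```

```text
146 [ 520.26484422 -282.55473204  180.04568731] [ 555.30049972 -235.38099229  195.9974403 ]
[ 547.22729025 -257.36673892] 0.9072119207801891 88
[636.22002115 149.30452718] 2.7487463685241402 52
```

Emit:
carry_out(deltas=[[[0.1,0.18,0],-0.2,0.3],[[0.1,0.17,0.8],0,0.3],[[0,0,1.6],0,0.3],[[0,0,1.8],0,0.3],[[0,0,1.8],0,0.3],[[0,0,1.8],0,0.3],[[0,0,1.8],0,0.3],[[0,0,1.8],0,0.3],[[0,0,1.2],0,0.3],[[0,0,0.5],0,0.3],[[0,0,0],0,0.3]])

```text
clock: 7.97
eef_pos: [549.2, -250.9, 87.3]
eef_rot: [-3.14, -0.001, 1.932]
wrist_force: [-0.2, -0.7, -4.3]
finger_gap: 48.6
```

```bash
python3 -c "
from h import *
plan(547.3,-254.9,48,110.5)
p,d=snap('side',3); zoom(p,290,130,410,285,5,'pics/s5.png')
"
```

```text
t 7.97 pos [ 549.2 -250.9   87.3] rpy [-1.7993e+02 -9.0000e-02  1.1069e+02] gap 48.6 F [-0.2 -0.7 -4.3]
turn 0.2 shift cm before turn [-0.32 -0.31  3.93] after turn [-0.32 -0.31  3.93]
```

View pics/s5.png

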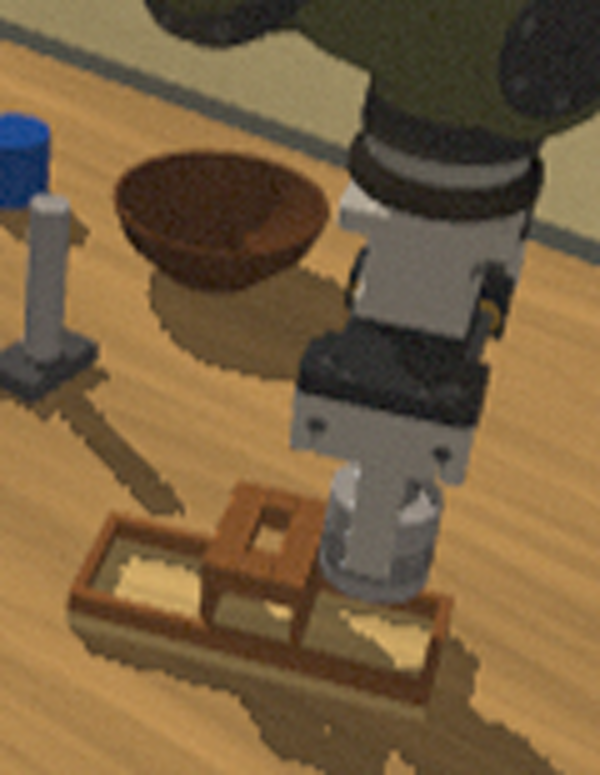

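Emit:
carry_out(deltas=[[[0,0,0],0,0.3],[[0,0,0],0,0.3]])

```text
clock: 8.18
eef_pos: [549.8, -251.6, 89.4]
eef_rot: [3.141, 0.001, 1.931]
wrist_force: [-0.4, -0.0, -4.3]
finger_gap: 48.7
```

```bash
python3 -c "
from h import *
plan(547.3,-254.9,48,110.5)
"
```

```text
t 8.18 pos [ 549.8 -251.6   89.4] rpy [1.7995e+02 5.0000e-02 1.1066e+02] gap 48.7 F [-0.4 -0.  -4.3]
turn 0.2 shift cm before turn [-0.21 -0.36  4.14] after turn [-0.22 -0.36  4.14]
```

Emit:
carry_out(deltas=[[[-0.11,-0.18,0],0.1,0.3],[[-0.11,-0.18,0],0.1,0.3],[[0,0,0],0,0.3],[[0,0,0],0,0.3],[[0,0,0],0,0.3]])

```text
clock: 8.6
eef_pos: [546.8, -255.0, 88.5]
eef_rot: [3.142, 0.0, 1.928]
wrist_force: [0.2, 0.7, -4.8]
finger_gap: 48.5
```

```bash
python3 -c "
from h import *
plan(547.3,-254.9,48,110.5)
p,d=snap('side',4); zoom(p,290,130,410,285,5,'pics/s6.png')
plan(547.3,-254.9,48,110.5)
"
```

```text
t 8.6 pos [ 546.8 -255.    88.5] rpy [180.     0.   110.45] gap 48.5 F [ 0.2  0.7 -4.8]
turn -0.1 shift cm before turn [-0.01  0.04  4.05] after turn [-0.01  0.04  4.05]
t 8.65 pos [ 546.8 -254.9   88.5] rpy [-180.     -0.    110.46] gap 48.2 F [-0.1 -0.4 -4.7]
turn -0.0 shift cm before turn [-0.02  0.04  4.05] after turn [-0.02  0.04  4.05]
```

View pics/s6.png

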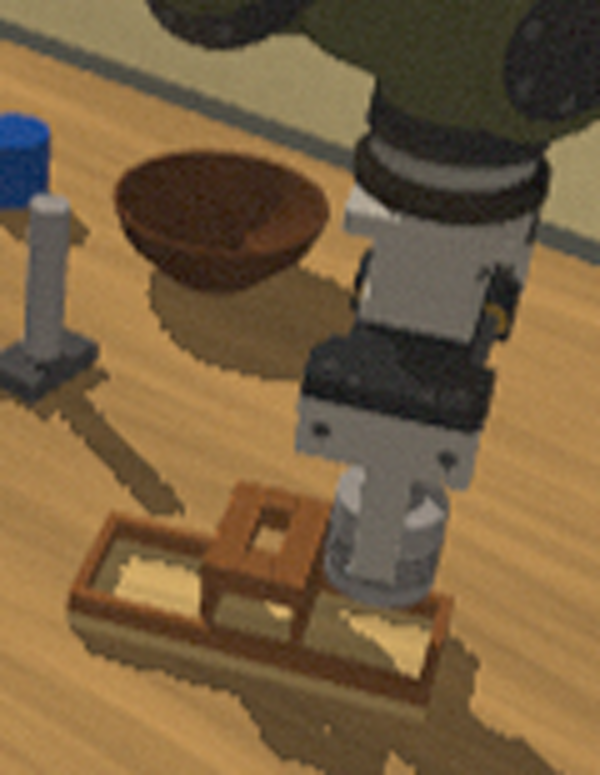

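Emit:
carry_out(deltas=[[[0,0.02,0.4],0,0.3],[[0,0.02,0.7],0,0.3],[[0,0,0.7],0,0.3],[[0,0,0.6],0,0.3],[[0,0,0.5],0,0.3],[[0,0,0.4],0,0.3],[[0,0,0.3],0,0.3],[[0,0,0.1],0,0.3],[[0,0,0],0,0.3],[[0,0,0],0,0.3]])

```text
clock: 9.48
eef_pos: [547.3, -254.8, 51.6]
eef_rot: [3.141, 0.0, 1.928]
wrist_force: [0.1, -1.5, -4.5]
finger_gap: 48.6
```

```bash
python3 -c "
from h import *
plan(547.3,-254.9,46.8,110.5)
p,d=snap('side',5); zoom(p,290,130,410,285,5,'pics/s7.png')
"
```

```text
t 9.48 pos [ 547.3 -254.8   51.6] rpy [1.7999e+02 1.0000e-02 1.1046e+02] gap 48.6 F [ 0.1 -1.5 -4.5]
turn -0.0 shift cm before turn [-0.01 -0.01  0.48] after turn [-0.01 -0.01  0.48]
```

View pics/s7.png

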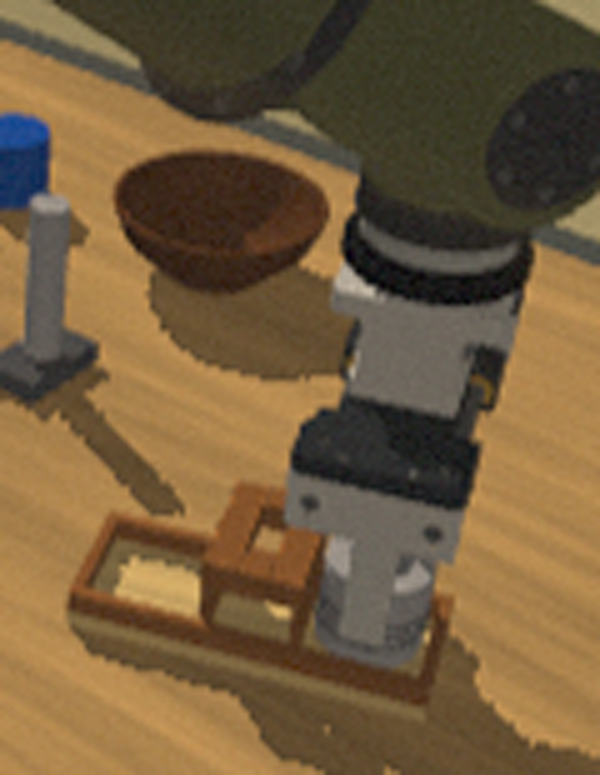

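Emit:
carry_out(deltas=[[[0,0,0.15],0,0.3],[[0,0,0.15],0,0.3],[[0,0,0.1],0,0.3],[[0,0,0.05],0,0.3],[[0,0,0],0,0.3],[[0,0,0],0,0.3]])

```text
clock: 10.03
eef_pos: [547.3, -254.7, 46.9]
eef_rot: [3.142, 0.0, 1.928]
wrist_force: [0.1, -0.1, -3.3]
finger_gap: 48.4
```

Emit:
carry_out(deltas=[[[0,0,0.04],0,0.3],[[0,0,0.03],0,0.3],[[0,0,0],0,0.3],[[0,0,0],0,0.3]])

```text
clock: 10.37
eef_pos: [547.3, -254.7, 46.7]
eef_rot: [3.141, 0.0, 1.928]
wrist_force: [-4.7, 3.1, 5.9]
finger_gap: 48.3
```

Emit:
carry_out(deltas=[[[0,0,0],0,0.54],[[0,0,0],0,0.58],[[0,0,0],0,0.65],[[0,0,0],0,0.75],[[0,0,0],0,0.8],[[0,0,-0.5],0,0.8],[[0,0,-1.2],0,0.8],[[0,0,-1.8],0,0.8],[[0,0,-2],0,0.8],[[0,0,-2],0,0.8],[[0,0,-2],0,0.8],[[0,0,-2],0,0.8],[[0,0,-2],0,0.8],[[0,0,-2],0,0.9],[[0,0,-1],0,1],[[0,0,0],0,1]])

```text
clock: 11.7
eef_pos: [547.9, -255.1, 214.4]
eef_rot: [3.139, 0.004, 1.928]
wrist_force: [1.0, -0.5, 0.7]
finger_gap: 91.8
```

```bash
python3 -c "
from h import *
plan(449.7,241.8,213,143)
p,d=snap('side',6); zoom(p,290,130,410,285,5,'pics/s8.png')
"
```

```text
t 11.7 pos [ 547.9 -255.1  214.4] rpy [179.83   0.2  110.46] gap 91.8 F [ 1.  -0.5  0.7]
turn -32.5 shift cm before turn [ 4.999e+01  8.160e+00 -1.000e-02] after turn [ 3.775e+01  3.377e+01 -1.000e-02]
```

View pics/s8.png

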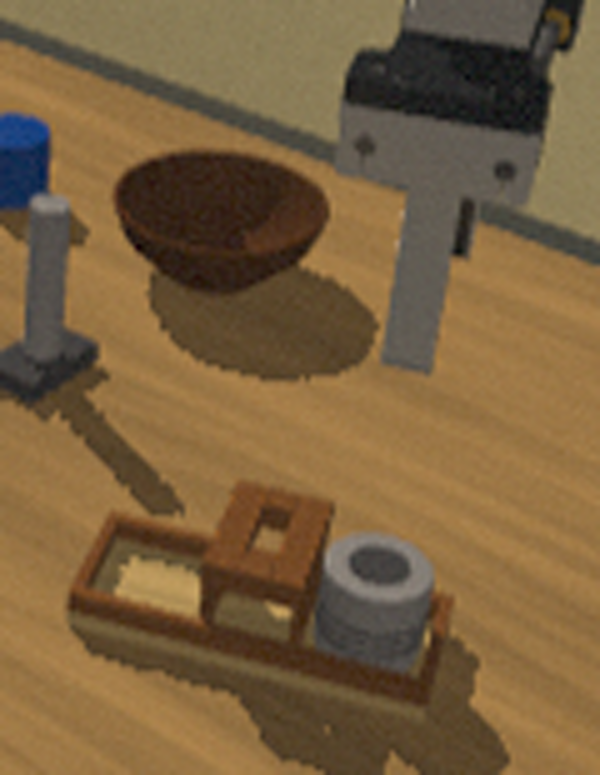

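The adapter stands flat in bay_b, with its top at (378,560) in the zoomed side view. Now the block.

Emit:
carry_out(deltas=[[[1.3,0.21,0],0,1],[[2.6,0.43,0],0,1],[[2.6,0.43,0],0,1],[[2.6,0.43,0],0,1],[[2.6,0.43,0],0,1],[[2.6,0.43,0],0,1],[[2.6,0.43,0],0,1],[[2.6,0.43,0],0,1],[[2.6,0.43,0],0,1],[[2.6,0.43,0],0,1],[[2.6,0.43,0],0,1],[[2.6,0.43,0],0,1],[[2.6,0.43,0],0,1],[[2.6,0.43,0],0,1],[[2.6,0.43,0],0,1],[[2.6,0.43,0],0,1],[[2.6,0.43,0],0,1],[[2.6,0.43,0],0,1],[[2.6,0.43,0],0,1],[[1.9,0.21,0],0,1]])

```text
clock: 13.42
eef_pos: [447.2, 244.2, 209.9]
eef_rot: [-3.139, -0.0, 1.929]
wrist_force: [0.6, -0.5, 0.3]
finger_gap: 94.0
```

Emit:
carry_out(deltas=[[[0,0,1],-6.5,1],[[0,0,2],-6.5,1],[[0,0,2],-6.5,1],[[0,0,1.5],-6.5,1],[[0,0,0.5],-6.5,1],[[0,0,0],0,1],[[0,0,0],0,1]])

```text
clock: 14.0
eef_pos: [448.0, 242.3, 140.5]
eef_rot: [-3.14, -0.001, 2.492]
wrist_force: [-0.3, 0.4, -0.0]
finger_gap: 93.9
```

```bash
python3 -c "
from h import *
plan(449.7,241.8,41,143)
"
```

```text
t 14.0 pos [448.  242.3 140.5] rpy [-1.7991e+02 -5.0000e-02  1.4277e+02] gap 93.9 F [-0.3  0.4 -0. ]
turn -0.2 shift cm before turn [-0.17  0.08  9.95] after turn [-0.17  0.07  9.95]
```

Emit:
carry_out(deltas=[[[-0.08,0.04,0.8],-0.2,1],[[-0.08,0.04,1.6],0,1],[[0,0,1.8],0,1],[[0,0,1.8],0,1],[[0,0,1.6],0,1],[[0,0,1.2],0,1],[[0,0,0.7],0,1],[[0,0,0.4],0,1],[[0,0,0],0,0.8],[[0,0,0],0,0.65],[[0,0,0],0,0.58],[[0,0,0],0,0.54],[[0,0,0],0,0.5],[[0,0,0],0,0.46],[[0,0,0],0,0.4],[[0,0,0],0,0.3],[[0,0,0],0,0.3]], grip_force=20)

```text
clock: 15.42
eef_pos: [450.8, 242.0, 42.4]
eef_rot: [3.141, 0.0, 2.499]
wrist_force: [0.1, -0.4, 3.0]
finger_gap: 49.9
```

```bash
python3 -c "
from h import *
plan(449.7,241.8,41,143)
p,d=snap('side',7); zoom(p,140,60,290,245,4,'pics/s9.png')
"
```

```text
t 15.42 pos [450.8 242.   42.4] rpy [1.7999e+02 1.0000e-02 1.4316e+02] gap 49.9 F [ 0.1 -0.4  3. ]
turn 0.2 shift cm before turn [ 0.08 -0.08  0.14] after turn [ 0.08 -0.08  0.14]
```

View pics/s9.png

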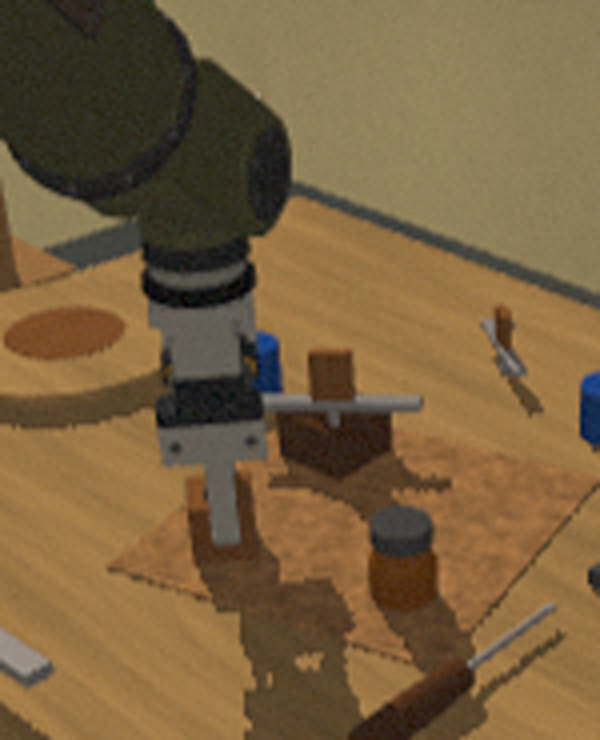

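The block is gripped on its 50 mm side (gap 49.9). Lift and carry it to bay_a.

Emit:
carry_out(deltas=[[[0,0,-0.3],0,0.3],[[0,0,-0.8],0,0.3],[[0,0,-1.5],0,0.3],[[0,0,-1.8],0,0.3],[[0,0,-1.8],6.5,0.3],[[0,0,-1.8],6.5,0.3],[[0,0,-1.8],6.5,0.3],[[0,0,-1.8],6.5,0.3],[[0,0,-1.5],6.5,0.3],[[0,0,-0.8],0,0.3],[[0,0,-0.3],0,0.3],[[0,0,0],0,0.3]])

```text
clock: 16.47
eef_pos: [450.7, 241.9, 184.6]
eef_rot: [3.141, 0.0, 1.935]
wrist_force: [-0.1, -0.0, -1.5]
finger_gap: 50.0
```

```bash
python3 -c "
from h import *
plan(512.5,-162.5,180,110.5)
"
```

```text
t 16.47 pos [450.7 241.9 184.6] rpy [179.97   0.   110.87] gap 50.0 F [-0.1 -0.  -1.5]
turn 0.4 shift cm before turn [-39.99  -8.64   0.45] after turn [-40.04  -8.38   0.45]
```

Emit:
carry_out(deltas=[[[-1.05,-0.23,0],0,0.3],[[-2.15,-0.46,0],0,0.3],[[-2.15,-0.46,0],0,0.3],[[-2.15,-0.46,0],0,0.3],[[-2.15,-0.46,0],0,0.3],[[-2.15,-0.46,0],0,0.3],[[-2.15,-0.46,0],0,0.3],[[-2.15,-0.46,0],0,0.3],[[-2.15,-0.46,0],0,0.3],[[-2.15,-0.46,0],0,0.3],[[-2.15,-0.46,0],0,0.3],[[-2.15,-0.46,0],0,0.3],[[-2.15,-0.46,0],0,0.3],[[-2.15,-0.46,0],0,0.3],[[-2.15,-0.46,0],0,0.3],[[-2.15,-0.46,0],0,0.3],[[-2.15,-0.46,0],0,0.3],[[-2.15,-0.46,0],0,0.3],[[-1.6,-0.35,0],0,0.3],[[-0.8,-0.13,0],0,0.3]])

```text
clock: 18.13
eef_pos: [511.3, -164.6, 183.1]
eef_rot: [-3.14, -0.001, 1.931]
wrist_force: [-0.3, 0.9, -1.4]
finger_gap: 50.0
```

Emit:
carry_out(deltas=[[[0,0,0.8],0.4,0.3],[[0,0,1.6],0,0.3],[[0,0,1.8],0,0.3],[[0,0,1.8],0,0.3],[[0,0,1.5],0,0.3],[[0,0,0.8],0,0.3],[[0,0,0],0,0.3],[[0,0,0],0,0.3],[[0,0,0],0,0.3]])

```text
clock: 18.88
eef_pos: [512.3, -162.3, 102.0]
eef_rot: [3.141, 0.001, 1.925]
wrist_force: [-0.4, 0.4, -0.2]
finger_gap: 49.9
```

```bash
python3 -c "
from h import *
plan(512.5,-162.5,70,110.5)
p,d=snap('side',8); zoom(p,290,130,410,285,5,'pics/s10.png')
plan(512.5,-162.5,70,110.5)
"
```

```text
t 18.88 pos [ 512.3 -162.3  102. ] rpy [1.7995e+02 4.0000e-02 1.1028e+02] gap 49.9 F [-0.4  0.4 -0.2]
turn -0.2 shift cm before turn [-0.02  0.01  3.2 ] after turn [-0.02  0.01  3.2 ]
t 18.93 pos [ 512.4 -162.4  102.1] rpy [1.7994e+02 5.0000e-02 1.1027e+02] gap 49.9 F [-0.4  0.2 -0.7]
turn -0.2 shift cm before turn [-0.01  0.    3.21] after turn [-0.01  0.    3.21]
```

View pics/s10.png

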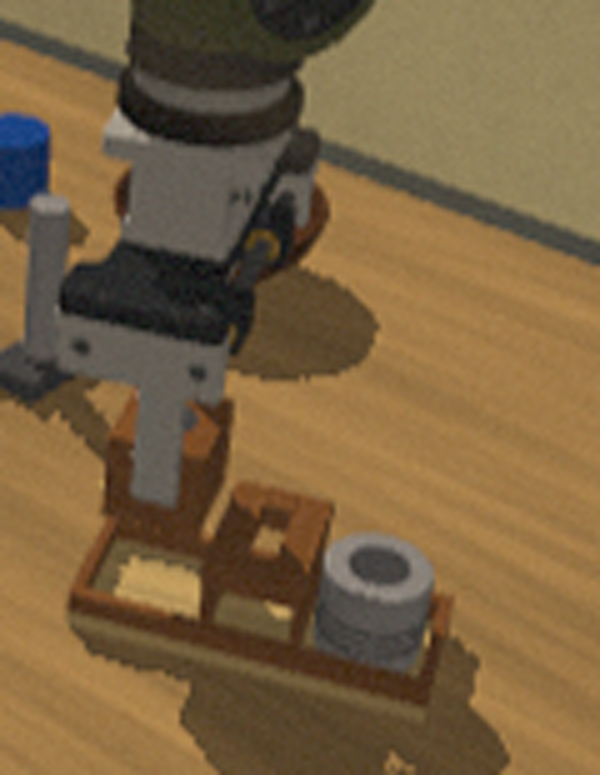

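The block hangs aligned over bay_a, at about (165,470). I'll lower it part way and check.

Emit:
carry_out(deltas=[[[0,0,0.4],-0.2,0.3],[[0,0,0.8],0,0.3],[[0,0,0.8],0,0.3],[[0,0,0.7],0,0.3],[[0,0,0.6],0,0.3],[[0,0,0.5],0,0.3],[[0,0,0.4],0,0.3],[[0,0,0.3],0,0.3],[[0,0,0.2],0,0.3],[[0,0,0],0,0.3],[[0,0,0],0,0.3]])

```text
clock: 19.85
eef_pos: [512.1, -162.5, 54.4]
eef_rot: [3.141, 0.0, 1.928]
wrist_force: [-0.1, -0.1, -1.7]
finger_gap: 49.9
```

```bash
python3 -c "
from h import *
plan(512.5,-162.5,47.4,110.5)
p,d=snap('side',9); zoom(p,290,130,410,285,5,'pics/s11.png')
"
```

```text
t 19.85 pos [ 512.1 -162.5   54.4] rpy [1.7999e+02 1.0000e-02 1.1045e+02] gap 49.9 F [-0.1 -0.1 -1.7]
turn -0.0 shift cm before turn [-0.02  0.04  0.7 ] after turn [-0.02  0.04  0.7 ]
```

View pics/s11.png

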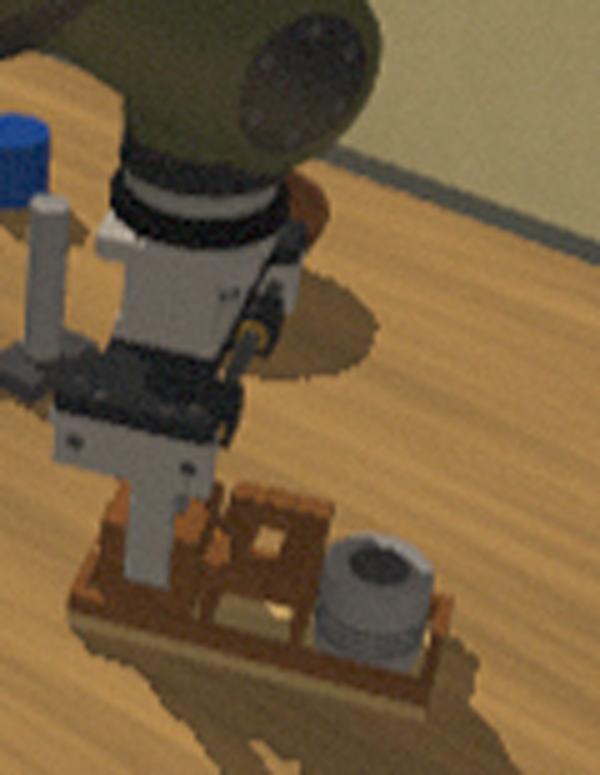

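Emit:
carry_out(deltas=[[[0,0.03,0.2],0,0.3],[[0,0,0.2],0,0.3],[[0,0,0.15],0,0.3],[[0,0,0.1],0,0.3],[[0,0,0.05],0,0.3],[[0,0,0],0,0.3],[[0,0,0],0,0.3]])

```text
clock: 20.48
eef_pos: [512.3, -162.3, 47.4]
eef_rot: [-3.142, -0.0, 1.928]
wrist_force: [-2.8, 0.5, 3.7]
finger_gap: 49.4
```

Emit:
carry_out(deltas=[[[0,0,0],0,0.54],[[0,0,0],0,0.58],[[0,0,0],0,0.65],[[0,0,0],0,0.75],[[0,0,0],0,0.8],[[0,0,-0.5],0,0.8],[[0,0,-1.2],0,0.8],[[0,0,-1.8],0,0.8],[[0,0,-2],0,0.7],[[0,0,-2],0,0.7],[[0,0,-2],0,0.6],[[0,0,-2],0,0.6],[[0,0,-2],0,0.6],[[0,0,-2],0,0.6],[[0,0,-1],0,0.6],[[0,0,0],0,0.6]])

```text
clock: 21.82
eef_pos: [513.0, -162.6, 215.1]
eef_rot: [3.138, 0.003, 1.928]
wrist_force: [0.6, 0.3, 0.3]
finger_gap: 56.1
```

```bash
python3 -c "
from h import *
plan(593.6,283.3,213,131.8)
p,d=snap('side',10); zoom(p,290,130,410,285,5,'pics/s12.png')
"
```

```text
t 21.82 pos [ 513.  -162.6  215.1] rpy [1.7981e+02 1.7000e-01 1.1046e+02] gap 56.1 F [0.6 0.3 0.3]
turn -21.3 shift cm before turn [38.96 23.14  0.17] after turn [27.86 35.73  0.17]
```

View pics/s12.png

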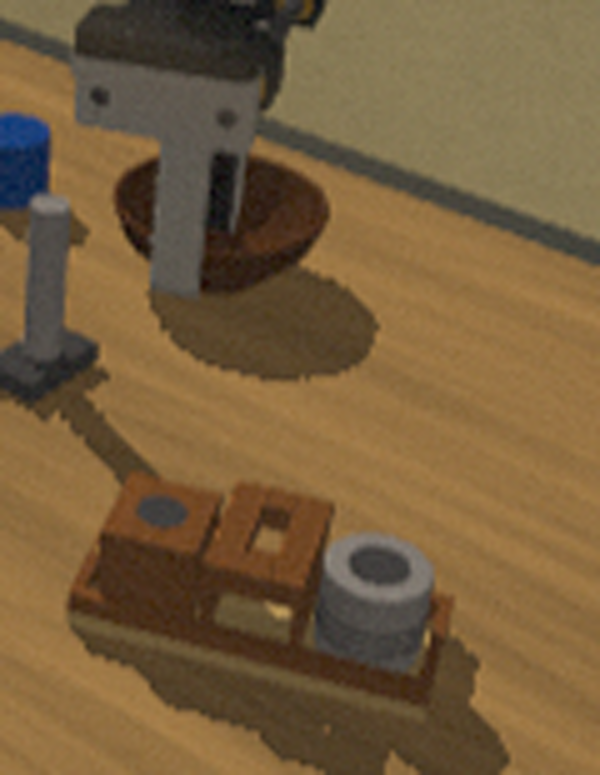

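Both items sit in their bays: block top at (160,512), adapter top at (378,560). Moving to the keeper.

Emit:
carry_out(deltas=[[[1,0.6,0],0,0.6],[[2.1,1.25,0],0,0.6],[[2.1,1.25,0],0,0.6],[[2.1,1.25,0],0,0.6],[[2.1,1.25,0],0,0.6],[[2.1,1.25,0],0,0.6],[[2.1,1.25,0],0,0.6],[[2.1,1.25,0],0,0.6],[[2.1,1.25,0],0,0.6],[[2.1,1.25,0],0,0.6],[[2.1,1.25,0],0,0.6],[[2.1,1.25,0],0,0.6],[[2.1,1.25,0],0,0.6],[[2.1,1.25,0],0,0.6],[[2.1,1.25,0],0,0.6],[[2.1,1.25,0],0,0.6],[[2.1,1.25,0],0,0.6],[[2.1,1.25,0],0,0.6],[[1.6,0.9,0],0,0.6],[[0.7,0.4,0],0,0.6]])

```text
clock: 23.53
eef_pos: [591.9, 286.7, 210.3]
eef_rot: [-3.139, -0.0, 1.93]
wrist_force: [0.6, -0.5, -0.8]
finger_gap: 56.4
```

Emit:
carry_out(deltas=[[[0,0,0.5],-7,0.6],[[0,0,1],-7,0.6],[[0,0,1.5],-7.1,0.6],[[0,0,1.5],0,0.6],[[0,0,1],0,0.6],[[0,0,0.5],0,0.6],[[0,0,0],0,0.6],[[0,0,0],0,0.6]])

```text
clock: 24.2
eef_pos: [592.9, 284.0, 152.5]
eef_rot: [3.141, 0.0, 2.295]
wrist_force: [0.1, -1.0, -0.3]
finger_gap: 56.6
```

```bash
python3 -c "
from h import *
plan(594.2,284,81,131.8)
"
```

```text
t 24.2 pos [592.9 284.  152.5] rpy [179.99   0.   131.51] gap 56.6 F [ 0.1 -1.  -0.3]
turn -0.3 shift cm before turn [-0.08  0.1   7.15] after turn [-0.08  0.1   7.15]
```

Emit:
carry_out(deltas=[[[-0.04,0.05,0.5],-0.3,0.6],[[-0.04,0.05,1.1],0,0.6],[[0,0,1.5],0,0.6],[[0,0,1.5],0,0.6],[[0,0,1.2],0,0.6],[[0,0,0.8],0,0.6],[[0,0,0.4],0,0.6],[[0,0,0.15],0,0.6],[[0,0,0],0,0.45],[[0,0,0],0,0.35],[[0,0,0],0,0.28],[[0,0,0],0,0.22],[[0,0,0],0,0.18],[[0,0,0],0,0.14],[[0,0,0],0,0.1],[[0,0,0],0,0.05],[[0,0,0],0,0],[[0,0,0],0,0]], grip_force=30)

```text
clock: 25.7
eef_pos: [594.3, 284.1, 80.9]
eef_rot: [3.141, 0.0, 2.301]
wrist_force: [0.3, 0.4, 2.6]
finger_gap: 12.0
```

```bash
python3 -c "
from h import *
plan(594.2,284,81,131.8)
p,d=snap('side',11); zoom(p,160,60,300,225,4,'pics/s13.png')
"
```

```text
t 25.7 pos [594.3 284.1  80.9] rpy [1.7997e+02 1.0000e-02 1.3185e+02] gap 12.0 F [0.3 0.4 2.6]
turn 0.1 shift cm before turn [-0.   -0.01 -0.01] after turn [-0.   -0.01 -0.01]
```

View pics/s13.png

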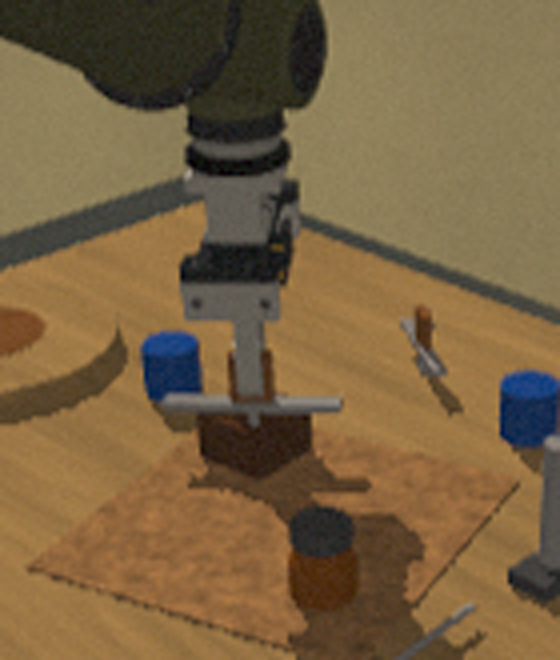

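Tab gripped at a gap of 12.0 mm. Lift straight clear of the well, then turn to the slot's yaw.

Emit:
carry_out(deltas=[[[0,0,-0.3],0,0],[[0,0,-0.7],0,0],[[0,0,-1.2],0,0],[[0,0,-1.5],0,0],[[0,0,-1.5],0,0],[[0,0,-1.6],6.9,0],[[0,0,-1.6],6.9,0],[[0,0,-1.6],6.9,0],[[0,0,-1.6],6.9,0],[[0,0,-1.5],6.9,0],[[0,0,-1.2],6.9,0],[[0,0,-0.7],6.9,0],[[0,0,0],6.9,0],[[0,0,0],6.9,0],[[0,0,0],6.9,0],[[0,0,0],6.9,0],[[0,0,0],6.9,0],[[0,0,0],6.9,0],[[0,0,0],6.9,0],[[0,0,0],6.9,0]])

```text
clock: 27.42
eef_pos: [594.0, 284.0, 231.9]
eef_rot: [3.142, -0.001, 0.489]
wrist_force: [-0.4, -0.6, -1.4]
finger_gap: 11.6
```

Emit:
carry_out(deltas=[[[0,0,0],5,0],[[0,0,0],2.8,0],[[0,0,0],0,0],[[0,0,0],0,0]])

```text
clock: 27.75
eef_pos: [594.1, 284.0, 231.5]
eef_rot: [-3.142, -0.001, 0.361]
wrist_force: [0.4, -0.5, -1.6]
finger_gap: 12.0
```

```bash
python3 -c "
from h import *
plan(529.7,-208.4,220,20.5)
p,d=snap('side',12); zoom(p,160,20,300,205,4,'pics/s14.png')
"
```

```text
t 27.75 pos [594.1 284.  231.5] rpy [-1.800e+02 -3.000e-02  2.066e+01] gap 12.0 F [ 0.4 -0.5 -1.6]
turn 0.2 shift cm before turn [-23.4   43.8    1.14] after turn [-23.28  43.87   1.14]
```

View pics/s14.png

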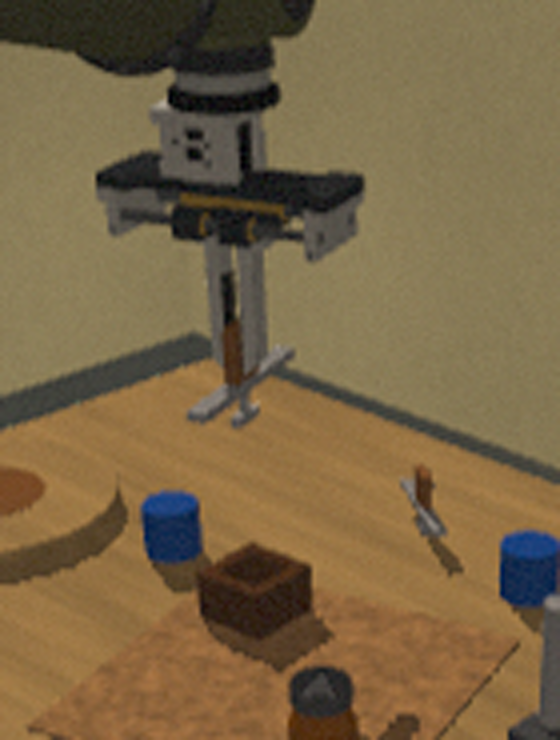

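The keeper is out of the stand and hanging square in the jaws, with its foot at (245,410). Carrying it over the slot.

Emit:
carry_out(deltas=[[[-0.55,1.03,0],0.2,0],[[-1.1,2.06,0],0,0],[[-1.1,2.06,0],0,0],[[-1.1,2.06,0],0,0],[[-1.1,2.06,0],0,0],[[-1.1,2.06,0],0,0],[[-1.1,2.06,0],0,0],[[-1.1,2.06,0],0,0],[[-1.1,2.06,0],0,0],[[-1.1,2.06,0],0,0],[[-1.1,2.06,0],0,0],[[-1.1,2.06,0],0,0],[[-1.1,2.06,0],0,0],[[-1.1,2.06,0],0,0],[[-1.1,2.06,0],0,0],[[-1.1,2.06,0],0,0],[[-1.1,2.06,0],0,0],[[-1.1,2.06,0],0,0],[[-1.1,2.06,0],0,0],[[-1.1,2.06,0],0,0]])

```text
clock: 29.47
eef_pos: [531.9, -168.8, 231.0]
eef_rot: [3.141, -0.0, 0.356]
wrist_force: [-0.5, -0.4, -2.5]
finger_gap: 12.1
```

Emit:
carry_out(deltas=[[[-1.1,2.06,0],0,0],[[-0.6,1.1,0],0,0],[[-0.25,0.47,0],0,0],[[0,0,0.5],0,0],[[0,0,1],0,0],[[0,0,1.4],0,0],[[0,0,1.4],0,0],[[0,0,1],0,0],[[0,0,0.5],0,0],[[0,0,0],0,0],[[0,0,0],0,0],[[0,0,0],0,0]])

```text
clock: 30.47
eef_pos: [527.5, -208.0, 173.5]
eef_rot: [3.141, -0.001, 0.356]
wrist_force: [-0.5, 0.1, -1.4]
finger_gap: 11.6
```

```bash
python3 -c "
from h import *
plan(529.7,-208.4,150,20.5)
p,d=snap('side',13); zoom(p,270,70,410,255,4,'pics/s15.png')
p,d=snap('top',13); zoom(p,310,120,430,240,5,'pics/t15.png')
plan(529.7,-208.4,150,20.5)
"
```

```text
t 30.47 pos [ 527.5 -208.   173.5] rpy [ 1.7995e+02 -5.0000e-02  2.0370e+01] gap 11.6 F [-0.5  0.1 -1.4]
turn -0.1 shift cm before turn [0.19 0.12 2.35] after turn [0.19 0.12 2.35]
t 30.57 pos [ 527.4 -208.1  173.4] rpy [ 1.7995e+02 -5.0000e-02  2.0360e+01] gap 11.5 F [ 0.2 -0.1 -1.6]
turn -0.1 shift cm before turn [0.2  0.11 2.34] after turn [0.2  0.11 2.34]
```

View pics/s15.png

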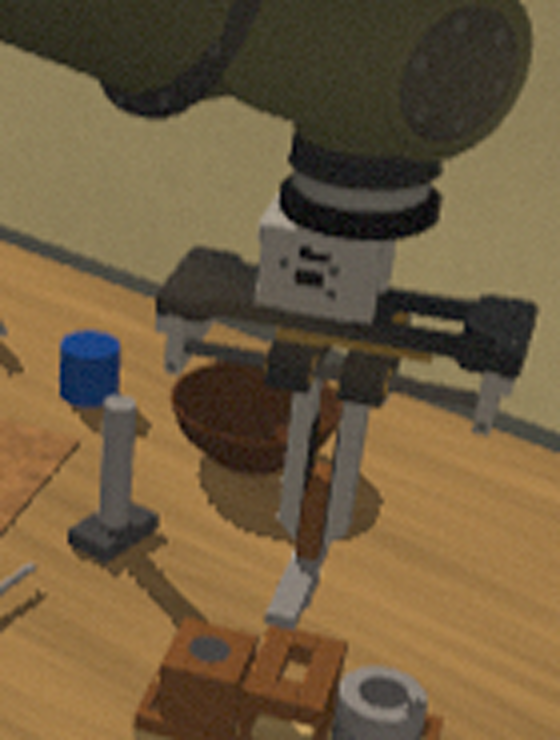

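View pics/t15.png

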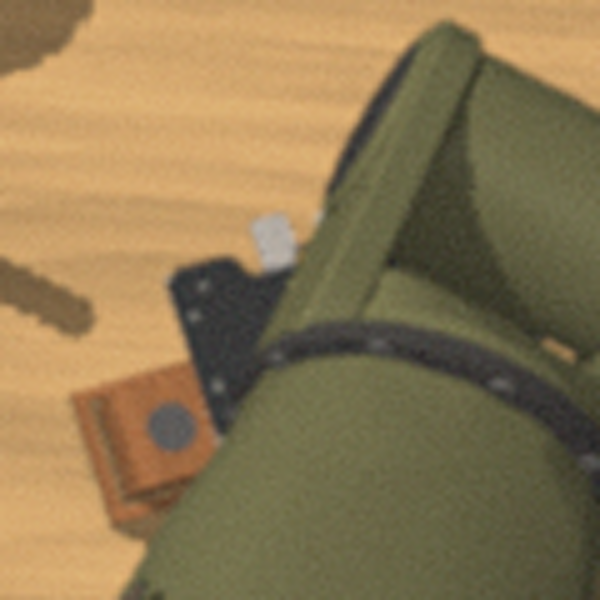

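Next I'll check the slot against the held keeper in the same side view, so the calibration bias cancels.

Run:
```python
from h import *
s=manip.read_state(); T=np.array(s["eef_pos"]); M=R.from_euler("xyz",s["eef_rot"]).as_matrix()
p=np.load("side13.npz")["p"]
zoom(p,325,195,385,265,9,"pics/s16.png")
for nm,q in {"bar near top L":(-70,8,30),"bar near top R":(-70,-8,30),"bot L":(-70,8,38),"bot R":(-70,-8,38)}.items():
    uv=proj("side",T+M@np.array(q,float))[0]; print(nm,uv.round(2),((uv-[325,195]+.5)*9-.5).round(0))
c=np.array([529.7,-208.4,58]); Rc=R.from_euler("z",20.5,degrees=True).as_matrix()
for nm,q in {"br -x+y":(-33.5,23,0),"br -x-y":(-33.5,-23,0),"br +x+y":(33.5,23,0),"br +x-y":(33.5,-23,0),"sl -x+y":(-19,7,0),"sl -x-y":(-19,-7,0),"sl +x+y":(19,7,0),"sl +x-y":(19,-7,0)}.items():
    uv=proj("side",c+Rc@np.array(q,float))[0]; print(nm,uv.round(2),((uv-[325,195]+.5)*9-.5).round(0))
```

```text
bar near top L [342.67 224.88] [163. 273.]
bar near top R [334.96 223.01] [ 94. 256.]
bot L [342.26 227.98] [159. 301.]
bot R [334.59 226.1 ] [ 90. 284.]
br -x+y [329.61 242.21] [ 45. 429.]
br -x-y [349.91 247.48] [228. 476.]
br +x+y [336.94 225.42] [111. 278.]
br +x-y [356.23 230.12] [285. 320.]
sl -x+y [338.17 240.18] [123. 411.]
sl -x-y [344.28 241.74] [178. 425.]
sl +x+y [342.13 230.55] [158. 324.]
sl +x-y [348.06 232.02] [212. 337.]
```

View pics/s16.png

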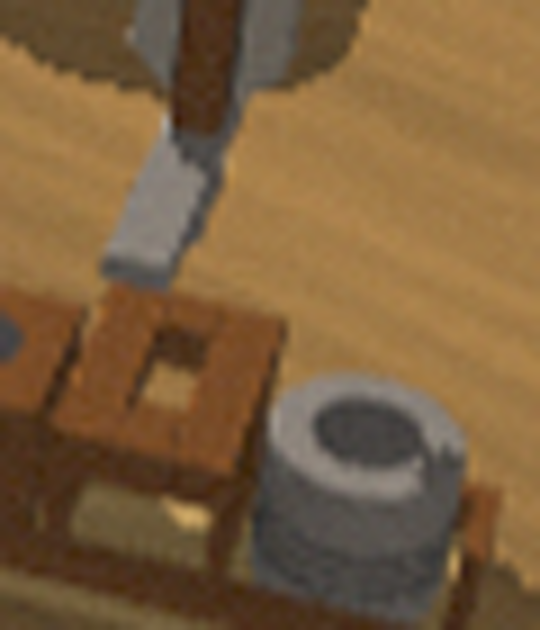

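In this view the bar sits about 2 mm toward −y of where kinematics puts it, and the bridge about 1 mm. So the true slot is about 1.1 mm toward case +y of my estimate. The new target is (529.3, −207.4), with the foot just above the slot.

```bash
python3 -c "
from h import *
plan(529.3,-207.4,129,20.5)
"
```

```text
t 30.57 pos [ 527.4 -208.1  173.4] rpy [ 1.7995e+02 -5.0000e-02  2.0360e+01] gap 11.5 F [ 0.2 -0.1 -1.6]
turn -0.1 shift cm before turn [ 0.2  -0.    4.44] after turn [0.2  0.   4.44]
```

Emit:
carry_out(deltas=[[[0.1,0,0.3],-0.1,0],[[0.1,0,0.6],0,0],[[0,0,0.8],0,0],[[0,0,0.8],0,0],[[0,0,0.8],0,0],[[0,0,0.6],0,0],[[0,0,0.4],0,0],[[0,0,0.15],0,0],[[0,0,0],0,0],[[0,0,0],0,0],[[0,0,0],0,0]])

```text
clock: 31.48
eef_pos: [529.2, -207.4, 128.6]
eef_rot: [3.141, -0.0, 0.357]
wrist_force: [-0.3, 0.7, -1.7]
finger_gap: 11.9
```

```bash
python3 -c "
from h import *
plan(529.3,-207.4,115,20.5)
p,d=snap('side',14); zoom(p,315,185,385,265,8,'pics/s17.png')
"
```

```text
t 31.48 pos [ 529.2 -207.4  128.6] rpy [ 1.7997e+02 -3.0000e-02  2.0460e+01] gap 11.9 F [-0.3  0.7 -1.7]
turn -0.0 shift cm before turn [0.01 0.   1.36] after turn [0.01 0.   1.36]
```

View pics/s17.png

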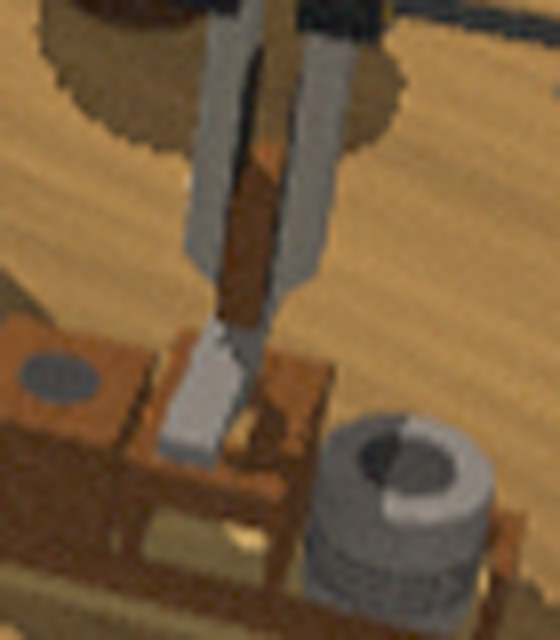

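Extending the bridge centreline, the bar's near end would seat about 2 px off it at ×8 zoom, roughly 0.5 mm, so alignment is good. I'll enter the slot gently.

Emit:
carry_out(deltas=[[[0,0,0.2],0,0],[[0,0,0.2],0,0],[[0,0,0.2],0,0],[[0,0,0.2],0,0],[[0,0,0.2],0,0],[[0,0,0.2],0,0],[[0,0,0],0,0],[[0,0,0],0,0]])

```text
clock: 32.2
eef_pos: [529.0, -207.3, 116.1]
eef_rot: [-3.141, 0.0, 0.357]
wrist_force: [-0.8, 0.1, -2.1]
finger_gap: 12.2
```

Emit:
carry_out(deltas=[[[0.02,0,0.3],0,0],[[0,0,0.3],0,0],[[0,0,0.3],0,0],[[0,0,0.3],0,0],[[0,0,0.2],0,0],[[0,0,0.2],0,0],[[0,0,0.1],0,0],[[0,0,0],0,0],[[0,0,0],0,0]])

```text
clock: 32.95
eef_pos: [529.3, -207.3, 99.3]
eef_rot: [3.142, 0.0, 0.357]
wrist_force: [-0.3, -0.5, -1.9]
finger_gap: 12.0
```

Emit:
carry_out(deltas=[[[0,0,0.15],0,0],[[0,0,0.1],0,0],[[0,0,0.05],0,0],[[0,0,0],0,0],[[0,0,0],0,0]])

```text
clock: 33.37
eef_pos: [529.2, -207.2, 96.2]
eef_rot: [-3.142, 0.0, 0.357]
wrist_force: [-0.0, 0.4, -0.7]
finger_gap: 12.2
```

```bash
python3 -c "
from h import *
plan(529.3,-207.4,96,110.5)
p,d=snap('side',15); zoom(p,315,185,385,265,8,'pics/s18.png')
"
```

```text
t 33.37 pos [ 529.2 -207.2   96.2] rpy [-180.      0.     20.46] gap 12.2 F [-0.   0.4 -0.7]
turn -90.0 shift cm before turn [0.   0.02 0.02] after turn [-0.02  0.    0.02]
```

View pics/s18.png

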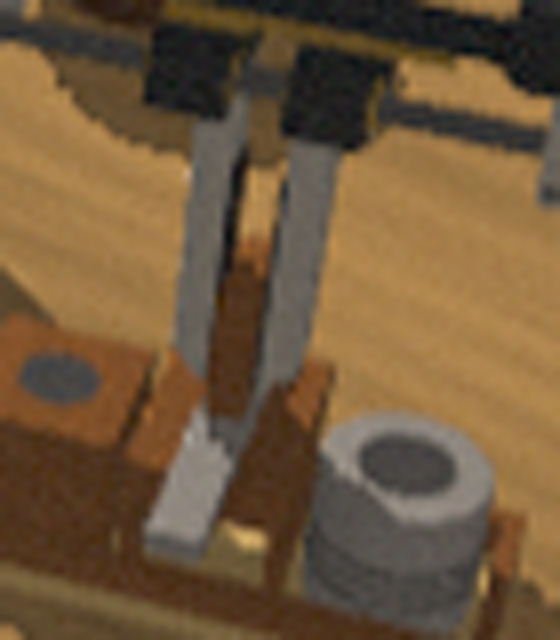

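The bar is on the bridge, with the foot through the slot. Now the quarter turn.

Emit:
carry_out(deltas=[[[0,0,0],-3,0],[[0,0,0],-5,0],[[0,0,0],-5,0],[[0,0,0],-5,0],[[0,0,0],-5,0],[[0,0,0],-5,0],[[0,0,0],-5,0],[[0,0,0],-5,0],[[0,0,0],-5,0]])

```text
clock: 34.17
eef_pos: [529.3, -207.2, 96.3]
eef_rot: [3.141, 0.0, 1.112]
wrist_force: [-0.1, -0.2, -1.9]
finger_gap: 11.9
```

Emit:
carry_out(deltas=[[[0,0,0],-5,0],[[0,0,0],-5,0],[[0,0,0],-5,0],[[0,0,0],-5,0],[[0,0,0],-5,0],[[0,0,0],-5,0],[[0,0,0],-5,0],[[0,0,0],-5,0],[[0,0,0],-5,0],[[0,0,0],-2,0],[[0,0,0],0,0],[[0,0,0],0,0]])

```text
clock: 35.17
eef_pos: [529.3, -207.3, 96.3]
eef_rot: [3.141, 0.0, 1.926]
wrist_force: [-0.6, 0.3, -1.2]
finger_gap: 11.8
```

```bash
python3 -c "
from h import *
plan(529.3,-207.4,96,110.5)
p,d=snap('side',16); zoom(p,295,175,395,285,6,'pics/s19.png')
"
```

```text
t 35.17 pos [ 529.3 -207.3   96.3] rpy [1.7999e+02 1.0000e-02 1.1037e+02] gap 11.8 F [-0.6  0.3 -1.2]
turn -0.1 shift cm before turn [-0.01 -0.    0.03] after turn [-0.01 -0.    0.03]
```

View pics/s19.png

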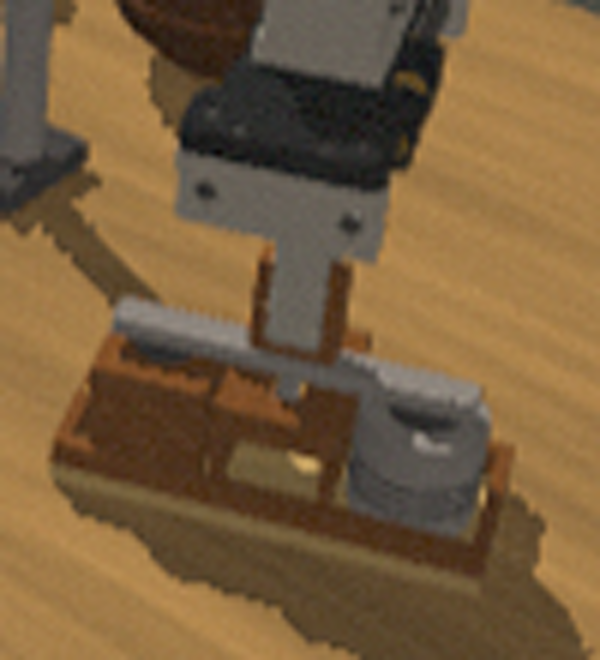

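Emit:
carry_out(deltas=[[[0,0,0.03],0,0],[[0,0,0.03],0,0],[[0,0,0],0,0],[[0,0,0],0,0]])

```text
clock: 35.55
eef_pos: [529.3, -207.3, 95.9]
eef_rot: [3.141, 0.0, 1.927]
wrist_force: [-1.8, 1.4, 2.8]
finger_gap: 11.7
```

Contact confirmed, with +2.8 N upward. Open the fingers moderately and rise.

Emit:
carry_out(deltas=[[[0,0,0],0,0.16],[[0,0,0],0,0.2],[[0,0,0],0,0.3],[[0,0,0],0,0.4],[[0,0,0],0,0.45],[[0,0,-0.4],0,0.45],[[0,0,-1],0,0.45],[[0,0,-1.8],0,0.45],[[0,0,-2],0,0.45],[[0,0,-2],0,0.45],[[0,0,-2],0,0.45],[[0,0,-2],0,0.45],[[0,0,-1.5],0,0.45],[[0,0,-0.5],0,0.45],[[0,0,0],0,0.45]])

```text
clock: 36.8
eef_pos: [529.6, -207.4, 229.4]
eef_rot: [3.14, 0.002, 1.928]
wrist_force: [-0.8, -0.3, -0.0]
finger_gap: 42.3
```

Emit:
carry_out(deltas=[[[2,0,0],0,0.45],[[3,0,0],0,0.45],[[3,0,0],0,0.45],[[3,0,0],0,0.45],[[3,0,0],0,0.45],[[3,0,0],0,0.45],[[2,0,0],0,0.45],[[1,0,0],0,0.45],[[0,0,0],0,0.45]])

```text
clock: 37.55
eef_pos: [458.8, -18.7, 227.3]
eef_rot: [-3.141, -0.0, 1.93]
wrist_force: [-0.5, -0.1, 1.0]
finger_gap: 42.1
```

```bash
python3 -c "
from h import *
plan()
p,d=snap('side',17); zoom(p,295,185,395,285,6,'pics/s20.png')
p,d=snap('top',17); zoom(p,310,165,420,245,7,'pics/t20.png'); cv2.imwrite('pics/t21.png',cv2.resize(p[:,:,::-1],(768,576)))
"
```

```text
t 37.55 pos [458.8 -18.7 227.3] rpy [-1.7997e+02 -2.0000e-02  1.1057e+02] gap 42.1 F [-0.5 -0.1  1. ]
turn 0 shift cm before turn [0. 0. 0.] after turn [0. 0. 0.]
```

View pics/s20.png

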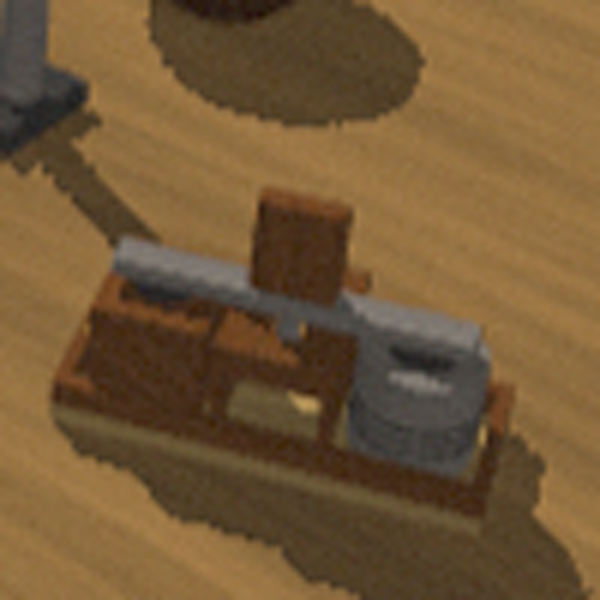

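View pics/t20.png

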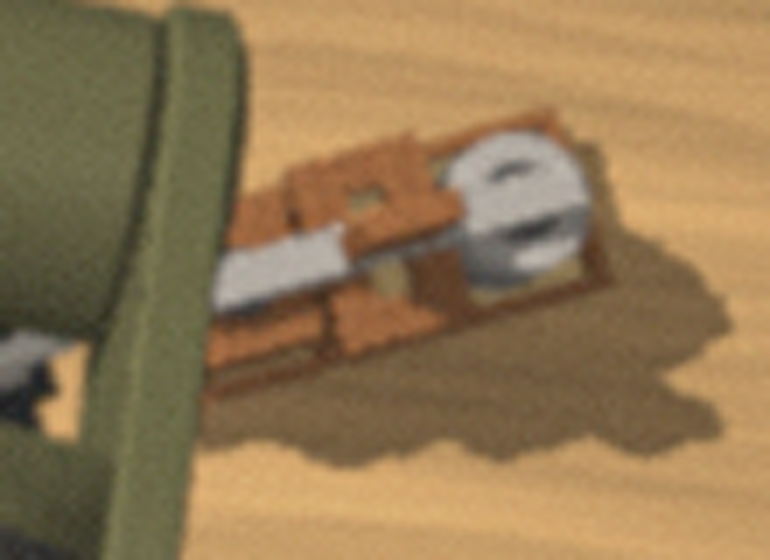

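View pics/t21.png

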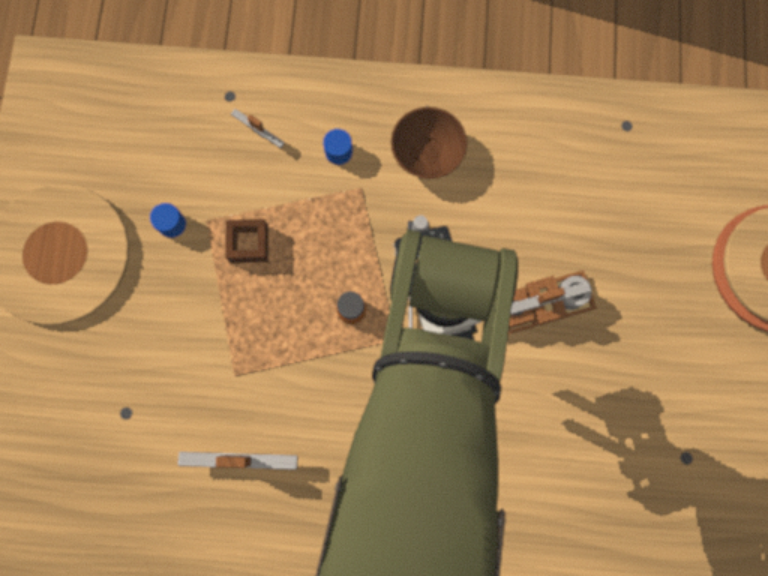

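Side view: the bar runs from (120,255) to (480,335) over both items, with the tab upright at (300,240). One numeric check of heights, levelness and yaw, then hand in.

```bash
python3 -c "
from h import *
d=np.load('side17.npz')['d']; p=np.load('side17.npz')['p'].astype(int); W=cloud('side',d)
near=(d>0)&(np.hypot(W[...,0]-529,W[...,1]+207)<95)
e=np.array([-.35,.937])
t=near&(W[...,2]>80)&(W[...,2]<125); print('tab top',np.percentile(W[t][:,2],98),W[t][:,:2].mean(0), len(W[t]))
g=(p.max(-1)-p.min(-1)<25)
b=near&g&(W[...,2]>60)&(W[...,2]<80); P=W[b]; s=(P[:,:2]-[529.3,-207.3])@e
print('bar s range',s.min(),s.max(),'rect',cv2.minAreaRect(P[:,:2].astype(np.float32)))
for lo,hi in [(-75,-40),(-40,-18),(18,40),(40,75)]:
    q=P[(s>lo)&(s<hi)]; print(lo,hi,len(q),np.percentile(q[:,2],90).round(1) if len(q) else '')
w=near&(W[...,2]>48)&(W[...,2]<57.5); P=W[w]; s=(P[:,:2]-[529.3,-207.3])@e
for a,bb in [(-80,-24),(24,80)]:
    q=P[(s>a)&(s<bb)]; print('item top',np.percentile(q[:,2],[50,90]).round(1),len(q))
print(manip.read_state()['wrist_force'].round(1))
"
```

```text
tab top 110.00750887649193 [ 526.41590842 -209.93669381] 206
bar s range -70.54397368237929 68.45465892759434 rect ((527.4613647460938, -209.09408569335938), (15.997637748718262, 138.95045471191406), 20.733688354492188)
-75 -40 79 67.8
-40 -18 56 68.0
18 40 50 68.1
40 75 68 67.9
item top [54.4 56.1] 179
item top [54.6 56.2] 186
[ 0.1 -0.2 -0.6]
```

```bash
python3 -c "
from cell import workorder
print(workorder.sign_off())"
```

```text
the job is handed in; nothing more can be done
None
```

The job is done and handed in at about 37.7 s on the robot clock. The adapter is in bay_b and the block in bay_a. The keeper went from the stand through the slot onto the bridge, then took a quarter turn and was released.

**Last checks (side camera, arm raised and moved away):**
- **Keeper:** the bar is level, with its top reading 67.8–68.1 mm along its whole length. It lies along the case at about 20.7°, against about 20.5° for the case, and spans both items. The tab is upright.
- **Items:** both tops read about 54.5 mm, which fits sitting flat on the bay floors.
- **Bystanders:** in the top picture the jar and bowl look where they started. The arm partly hid the post and chisel there, and the stand is now empty.

**Disagreements:**
- **Height readings:** the bar and tab heights read about 2 mm above nominal. The bridge read about 2 mm high too before anything touched it, so I took this as camera offset.
- **Camera offset:** the side camera also sat about 2 mm off the arm's own position. I corrected for that before entering the slot.
- **Foot not seen:** I did not see the foot locked under the plate. I inferred it from the depth it reached, the turn and the bar resting on the bridge.

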